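Set up a duplicating flask over a plaster jaw model

ROBOT

A 6-joint arm with a two-finger parallel gripper is mounted at the origin on a cart in front of the work surface, level with it; the furniture and walls round the work are solid. World frame = base frame: x ahead of the robot, y to its left, z up, the work surface at z = 0. Lengths are in m, angles in rad, forces in N, time in s.
With the tool pointing down it reaches from about 0.35 to 0.975 m from the base axis. Payload 4.9 kg.
Tool frame: the origin (TCP) lies on the front face of the gripper's body, between the roots of the fingers; the fingertips stand 73 mm ahead of it and the grasp point (between the pads) lies 54 mm ahead of it; z points along the fingers, y is the line along which they close (so a half turn about z gives the same grasp; the last joint's range is limited). The gripper opens to 85 mm and grips with 20 to 120 N. Pads are 22 mm wide; open, the fingers measure 114 mm over their backs; the gripper's body (76 mm by 85 mm) begins 54 mm behind the grasp point. The pads swing forward as they close: fully open they stand 13 mm farther back than shut.
Start: joints at [0.987, 0.053, 1.613, -0, 1.476, -0.119], TCP at [0.28, 0.559, 0.304] pointing down, gripper open.
Joint ranges: [-3.01, 3.01], [-1.01, 2.22], [0.06, 2.58], [-1.02, 4.17], [0.09, 2.62], [-3.14, 3.14]. Speed limits (rad/s): [2.57, 2.57, 3.14, 3.14, 3.14, 3.14].

INTERFACE

Orientations are given as a rotation vector (axis times angle).
In Python, from station import status, imaging, order gives the robot as it stands.
- The arm moves only by the tool arm_command, never from a script. Its argument "increments" is a list of rows, each an object with "slide": the shift along the tool's x, y, z in m, a list of three; "spin": the turn about the tool's z in degrees; "gripper": the opening, from -1 (shut) to 1 (fully open). In form: [{"slide": [x, y, z], "spin": spin, "gripper": gripper}, ...]. A call has 1 to 8 rows; each row is the pose to reach, as a shift and turn from the pose commanded when the call began, along the tool's axes at that moment; what a row does not reach only later rows make up. A row lasts 1/12 s, in which the tool goes at most 41.7 mm and 7.16 degrees, less where a joint would pass 70% of its speed; a pose out of reach is approached as far as the arm can. A call with a gripper value outside its range is refused whole. The fingers move at their own pace and stop on an object; "newtons" is the grip in N (left out, the last holds). Time passes only in rows, so rows that repeat a pose let the fingers close. It gives the time, the measured TCP pose, the force, the opening and the grip force at its end, in the units of the state.
- status.get_obs(): the state, without advancing time (a new reading comes with each control period).
- imaging.get_image(name): name is "scene" or "top"; returns a dict with "frame" (480x640x3 uint8, red, green, blue), "vfov" (degrees; the focal length in pixels is half the picture's height over the tangent of half this angle, whatever the lens; pixels are square), "cx", "cy" (the principal point, pixels), "view" (4x4, takes a point from world to camera coordinates). Camera axes: x right, y up, looking along -z (the intrinsics and any distortion apply to the point x, -y, -z); pixel columns grow to the right and rows downward; lengths in m; the calibration is good to about 2 mm. A picture is of the moment at which its call begins. There is no depth.
- order.finish_job(): hands the job in; it is judged then, once.
The state is a dict: "t": time; "q": joint angles; "dq": joint speeds; "effort": joint torques, N m; "tool_pos": TCP position; "tool_rot": TCP orientation; "contact_force": force on the tool from outside, world axes, zero at the start; "wrist_torque": the same for the moment, N m; "opening": finger opening in m; "grip_force": force on a finger pad.
Only numpy, scipy, OpenCV 4.12 (cv2) and the standard library are available. Lean on these libraries where they do the work, as an engineer would, in place of code of your own. Each camera call takes 0.05 s, during which the arm holds its last target. There are 200 camera calls.

TASK

Set up the duplicating flask for pouring silicone: first stand the plaster jaw model upright in the middle of the flask's round base plate, then put the wide metal ring over it so that it drops fully down round the step of the plate, then seat the lid level on the ring, and last set the funnel upright and fully down in the lid's filling neck. The narrow ring belongs to another flask; leave it and the mixing bowl where they are.

Things in the scene. Friction and masses are not known exactly. Their poses are not given: they have to be found in the camera images.
- flask_base: The flask's base plate: flat aluminium disc, 132 mm across, its flange's top 10 mm above the worktop, with a raised, slightly chamfered round step of 100 mm diameter in the middle, whose flat top is 16 mm above the worktop. It stands firm and does not slide. Origin: centre of its underside, z up; round, yaw does not matter.
- jaw_model: Plaster jaw model (tooth arch on a plaster base), 59 x 65 x 29 mm (x, y, z), 0.12 kg. Origin: centre of its underside, z up. Only the base, up to 14 mm high, is solid to the touch. Flat heel at x = -29 mm, 65 mm wide; flat narrow front at x = +29 mm, 25 mm wide: grip it along x, heel to front (59 mm). Corners lie 43 mm from the origin. Its yaw on the plate is free.
- flask_ring: The wide aluminium ring of this flask: open at both ends, 120 mm outside diameter, 104 mm inside, wall 8 mm, 50 mm high, 0.2 kg. It goes round the 100 mm step of the base plate (2 mm free all round) and stands on the flange. Origin: centre of its underside, z up along its axis; yaw does not matter. Grip the wall from above, one finger inside.
- flask_lid: White plastic lid, 30 mm high, 0.12 kg: plate 120 mm across, 6 mm thick; below it a plug 99 mm across, 6 mm deep, that enters the ring (2.5 mm free all round); above it a filling neck, a tube 41 mm outside, 31 mm inside, 18 mm high, open right through: grip it by the neck. Lies plug down. Origin: centre of the plug's underside, z up; yaw does not matter.
- funnel: White plastic funnel, 50 mm high, 0.04 kg, standing on its spout. Spout 28 mm across (25 mm at the tip), 14 mm long; then a stop collar 39 mm across that rests on the neck's top, a cone, and from 33 mm up to the top a straight rim 58 mm across, by which it is gripped. Origin: centre of the spout's lower end, z up; yaw does not matter.
- narrow_ring: A narrower aluminium ring of another flask, 88 mm outside diameter, 72 mm inside, 50 mm high; it does not fit over the step and is to be left alone. Origin: centre of its underside.
- bowl: Green rubber mixing bowl, 112 mm across the rim, 62 mm high, to be left alone. Origin: centre of its underside.

How it is judged:
On the way, in this order (a step that is already met when the one before it is completed fails the run):
1. the model stands on the step of the base plate, its origin within 8 mm of the plate's centre, released (horizontal distance between jaw_model and flask_base below 0.008 m and z of jaw_model in the frame of flask_base between 0.013 and 0.019 m and angle between jaw_model's own z axis and vertical below 0.1 rad and linear speed of jaw_model below 0.02 m/s and contact force between the fingers and jaw_model below 0.2 N), for 0.2 s.
2. the wide ring stands on the plate's flange round the step and the model, released (horizontal distance between jaw_model and flask_base below 0.008 m and z of jaw_model in the frame of flask_base between 0.013 and 0.019 m and angle between jaw_model's own z axis and vertical below 0.1 rad and horizontal distance between flask_ring and flask_base below 0.0045 m and z of flask_ring in the frame of flask_base between 0.007 and 0.0125 m and angle between flask_ring's own z axis and vertical below 0.04 rad and linear speed of flask_ring below 0.02 m/s and contact force between the fingers and flask_ring below 0.2 N), for 0.2 s.
3. the lid is seated on the ring, its plug inside, released (horizontal distance between flask_ring and flask_base below 0.0045 m and z of flask_ring in the frame of flask_base between 0.007 and 0.0125 m and angle between each of flask_ring, flask_lid's own z axis and vertical below 0.04 rad and horizontal distance between flask_lid and flask_base below 0.0075 m and z of flask_lid in the frame of flask_base between 0.051 and 0.0565 m and linear speed of flask_lid below 0.02 m/s and contact force between the fingers and flask_lid below 0.2 N), for 0.2 s.
4. the funnel stands in the lid's neck down to its collar, released (horizontal distance between flask_lid and flask_base below 0.0075 m and z of flask_lid in the frame of flask_base between 0.051 and 0.0565 m and angle between flask_lid's own z axis and vertical below 0.04 rad and horizontal distance between funnel and flask_base below 0.01 m and z of funnel in the frame of flask_base between 0.066 and 0.073 m and angle between funnel's own z axis and vertical below 0.07 rad and linear speed of funnel below 0.02 m/s and contact force between the fingers and funnel below 0.2 N), for 0.2 s.
At the end, for the whole second after the job is handed in: All upright, released, at rest and nested: model within 8 mm of the plate centre on its step; wide ring down on the flange round it, lid down on the ring, funnel down to its collar in the neck (heights within 2.5 to 3 mm, funnel within 4 degrees); narrow ring and bowl within 30 mm of their starts (all of step 2 and all of step 4 and linear speed of each of jaw_model, flask_lid below 0.02 m/s and contact force between the fingers and jaw_model below 0.2 N and contact force between the fingers and flask_lid below 0.2 N and distance of each of narrow_ring, bowl from where it was at the start of the episode below 0.03 m); the robot touches nothing.
It fails at once if the narrow ring or the bowl is shoved or carried more than 30 mm (distance of any of narrow_ring, bowl from where it was at the start of the episode above 0.03 m).
It also fails if it takes over 120 s, if anything falls off the work surface, if the arm or the gripper's body presses on something with over 40 N, if the wrist force passes 120 N, or if a joint passes its speed limit or range.

## Working session

There is one attempt and no reset: what is moved stays moved. The work goes in short steps, Python scripts to look and compute and a tool call to move; the robot and the scene stay as the last step left them, time stands still between calls to the robot, and variables do not carry over. Pictures are saved under pics/ and viewed, at most 14 in all, crops included, and the job is handed in when it is done.

Besides the shell and the picture viewer there is one more tool, called after ">>>" in YAML: its name, and indented under it one key for each argument. arm_command: Moves the arm, as the interface text tells. Its arguments: {"type":"object","properties":{"increments":{"type":"array","items":{"type":"object","properties":{"slide":{"type":"array","items":{"type":"number"}},"spin":{"type":"number"},"gripper":{"type":"number"}}}},"newtons":{"type":"number"}},"required":["increments"]}

```bash
ls; mkdir -p pics; python3 - <<'E'
from station import status, imaging
import cv2,numpy as np
o=status.get_obs();print({k:np.round(v,3).tolist() for k,v in o.items()})
for n in("scene","top"):
    d=imaging.get_image(n);cv2.imwrite(f"pics/{n}0.png",d["frame"][:,:,::-1])
    print(n,d["vfov"],d["cx"],d["cy"],np.round(d["view"],4).tolist(),[k for k in d])
E
```

```text
pics
{'t': 0.0, 'q': [0.987, 0.053, 1.614, -0.0, 1.476, -0.119], 'dq': [-0.0, -0.001, -0.001, 0.001, -0.001, 0.001], 'effort': [-0.001, -39.37, -37.017, -0.0, 0.007, 0.0], 'tool_pos': [0.28, 0.558, 0.303], 'tool_rot': [-0.723, -3.056, 0.003], 'contact_force': [-0.535, 0.148, -0.322], 'wrist_torque': [-0.003, 0.003, -0.01], 'grip_force': 0.0, 'opening': 0.085}
scene 47.59078102379767 323.94931578204853 239.77287784252783 [[0.7803, -0.6253, -0.014, -0.416], [0.298, 0.3521, 0.8872, -0.2077], [-0.5498, -0.6965, 0.4611, -0.9182], [0.0, 0.0, 0.0, 1.0]] ['frame', 'vfov', 'cx', 'cy', 'view']
top 49.73159882168799 318.10695246908864 240.9955708926703 [[-0.0066, -0.9994, -0.0352, 0.0321], [0.9967, -0.0094, 0.0806, -0.5069], [-0.0809, -0.0345, 0.9961, -0.9303], [0.0, 0.0, 0.0, 1.0]] ['frame', 'vfov', 'cx', 'cy', 'view']
```

View pics/scene0.png

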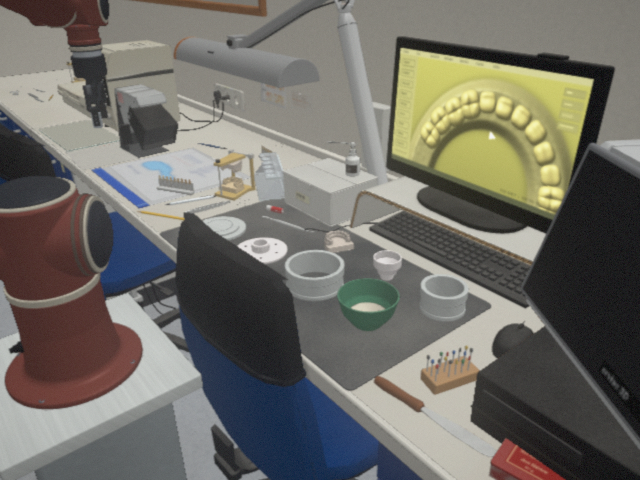

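View pics/top0.png

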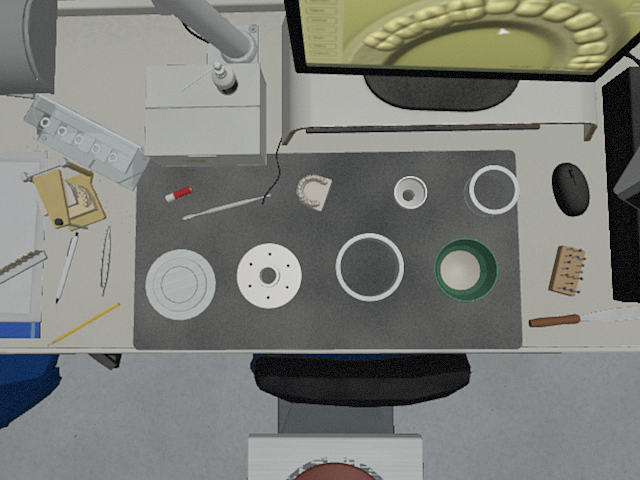

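```bash
cat > h.py <<'E'
from station import status, imaging
import cv2,numpy as np
from scipy.optimize import least_squares
class Cam:
    def __init__(s,name,save=None):
        d=imaging.get_image(name); s.im=d["frame"][:,:,::-1].copy(); V=np.array(d["view"])
        s.R=V[:3,:3];s.t=V[:3,3];s.C=-s.R.T@s.t
        s.f=240/np.tan(np.radians(d["vfov"])/2);s.cx=d["cx"];s.cy=d["cy"]
        if save: cv2.imwrite(save,s.im)
    def ray(s,p):
        p=np.atleast_2d(p).astype(float)
        c=np.c_[(p[:,0]-s.cx)/s.f,-(p[:,1]-s.cy)/s.f,-np.ones(len(p))]
        return c@s.R
    def plane(s,p,z):
        r=s.ray(p);return (s.C+r*((z-s.C[2])/r[:,2])[:,None])[:,:2]
    def proj(s,X):
        c=np.atleast_2d(X)@s.R.T+s.t
        return np.c_[s.cx+s.f*c[:,0]/-c[:,2],s.cy-s.f*c[:,1]/-c[:,2]]
def circ(P):
    g=lambda v:np.hypot(P[:,0]-v[0],P[:,1]-v[1])-v[2]
    r=least_squares(g,[*P.mean(0),.04],loss="soft_l1",f_scale=.001)
    return r.x, np.sqrt(np.mean(g(r.x)**2))
def tri(c1,p1,c2,p2):
    A=[];b=[]
    for c,p in((c1,p1),(c2,p2)):
        r=c.ray(p)[0];r/=np.linalg.norm(r);M=np.eye(3)-np.outer(r,r);A.append(M);b.append(M@c.C)
    return np.linalg.lstsq(np.vstack(A),np.hstack(b),rcond=None)[0]
E
python3 - <<'E'
from h import *
T=Cam("top");S=Cam("scene");print(T.C,S.C,T.f,S.f)
for n,p,z in[("base",(180,284),.016),("lid",(269,276),.012),("ring",(370,267),.05),("jaw",(314,190),.02),("funnel",(410,192),.05),("nring",(493,190),.05),("bowl",(466,270),.06)]:
    w=T.plane(p,z)[0];print(n,w.round(3),S.proj([*w,z]).round(0))
print("mat",T.plane([(134,348),(521,348),(516,151),(146,153)],0).round(3).tolist())
t=T.im[140:360,120:530];cv2.imwrite("pics/t1.png",cv2.resize(t,None,fx=1.95,fy=1.95,interpolation=cv2.INTER_CUBIC))
t=S.im[190:340,170:480];cv2.imwrite("pics/s1.png",cv2.resize(t,None,fx=2.5,fy=2.5,interpolation=cv2.INTER_CUBIC))
E
```

```text
[ 0.43019225 -0.0047583   0.96873101] [-0.11833683 -0.82649786  0.60186035] 517.8449162604611 544.2714296784364
base [0.43  0.285] [[219. 226.]]
lid [0.444 0.12 ] [[260. 250.]]
ring [ 0.458 -0.064] [[314. 264.]]
jaw [0.602 0.035] [[338. 239.]]
funnel [ 0.591 -0.137] [[387. 257.]]
nring [ 0.593 -0.284] [[443. 286.]]
bowl [ 0.451 -0.23 ] [[368. 296.]]
mat [[0.311, 0.375], [0.31, -0.34], [0.675, -0.344], [0.682, 0.36]]
```

View pics/t1.png

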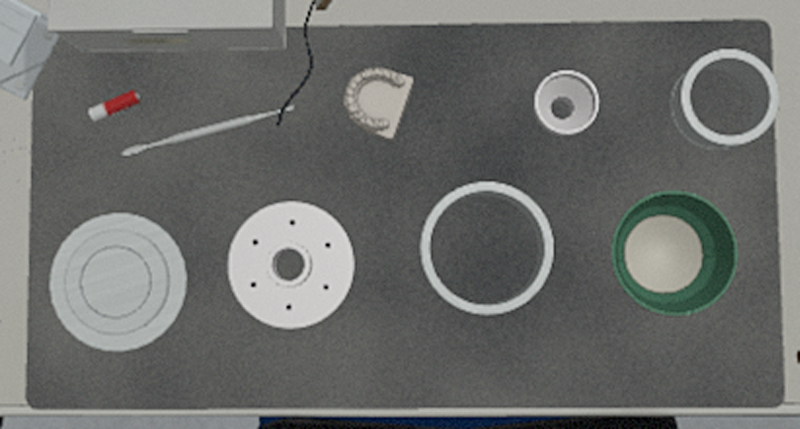

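View pics/s1.png

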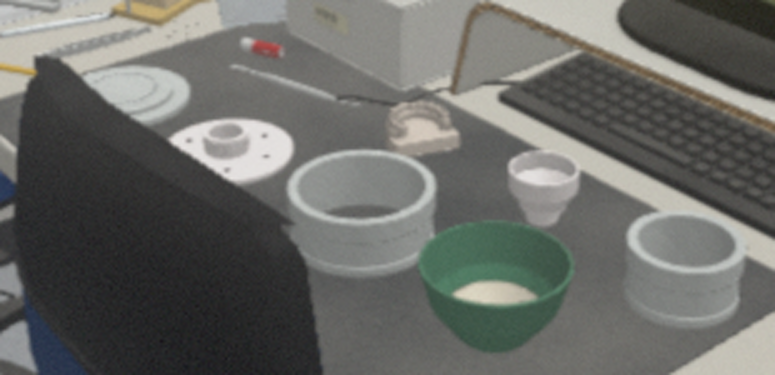

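```bash
cat >> h.py <<'E'
def comp(im,seed,th=112):
    g=cv2.GaussianBlur(cv2.cvtColor(im,cv2.COLOR_BGR2GRAY),(3,3),0)
    n,l,st,_=cv2.connectedComponentsWithStats((g>th).astype(np.uint8),connectivity=4)
    ys,xs=np.where(l>0);i=np.argmin((xs-seed[0])**2+(ys-seed[1])**2);k=l[ys[i],xs[i]]
    m=(l==k).astype(np.uint8);c,_=cv2.findContours(m,cv2.RETR_EXTERNAL,cv2.CHAIN_APPROX_NONE)
    return m,max(c,key=len)[:,0,:].astype(float),st[k]
def rim(cam,px,zt,zb,rb=None,keep=None,far=False):
    """cylinder silhouette: far half lies on plane zt, near half on zb; returns (x,y,r), rms"""
    P=cam.plane(px,zt);Q=cam.plane(px,zb);v,_=circ(P)
    for _ in range(6):
        d=cam.C[:2]-v[:2];d/=np.linalg.norm(d);a=(P-v[:2])@d/v[2]
        F=P[a<-.15];N=Q[((Q-v[:2])@d)/v[2]>.15]
        v,e=circ(F if far else np.vstack([F,N]))
    return v,e
E
python3 - <<'E'
from h import *
T=Cam("top");S=Cam("scene")
for n,pt,ps,zt,zb in[("base",(180,284),(230,226),.010,0),("lid",(290,276),(270,253),.012,.006),("ring",(338,267),(290,275),.05,0),("funnel",(398,192),(378,258),.05,.033),("nring",(473,190),(423,290),.05,0)]:
    for cam,p in((T,pt),(S,ps)):
        m,c,st=comp(cam.im,p)
        for far in(0,1):
            v,e=rim(cam,c,zt,zb,far=far);print(n,st[:4],"far" if far else "all",(v*1000).round(1),(e*1000).round(2))
m,c,st=comp(T.im,(320,190));h=cv2.approxPolyDP(cv2.convexHull(c.astype(np.float32)),2,True)[:,0];print("jaw",st,h.tolist(),(T.plane(h,.014)*1000).round(1).tolist())
E
```

```text
base [145 249  71  72] all [429.9 287.8  65.3] 0.59
base [145 249  71  72] far [429.8 287.2  65.6] 0.48
base [  0   0 640 480] all [4531.6 1304.3 4163.4] 949.1h.py:21: RuntimeWarning: Mean of empty slice.
  r=least_squares(g,[*P.mean(0),.04],loss="soft_l1",f_scale=.001)
  ret = um.true_divide(
Traceback (most recent call last):
  File "h.py", line 40, in rim
    v,e=circ(F if far else np.vstack([F,N]))
        ~~~~^^^^^^^^^^^^^^^^^^^^^^^^^^^^^^^^
  File "h.py", line 21, in circ
    r=least_squares(g,[*P.mean(0),.04],loss="soft_l1",f_scale=.001)
ValueError: Initial guess is outside of provided bounds
```

```bash
python3 - <<'E'
from h import *
T=Cam("top");S=Cam("scene")
for n,pt,ps,zt,zb in[("base",(180,284),None,.010,0),("lid",(290,276),(275,258),.012,.006),("ring",(338,267),(290,275),.05,0),("funnel",(398,192),(378,258),.05,.033),("nring",(473,190),(423,290),.05,0)]:
    for cam,p in((T,pt),(S,ps)):
        if p is None: continue
        m,c,st=comp(cam.im,p)
        for far in(0,1):
            try:
                v,e=rim(cam,c,zt,zb,far=far);print(n,st[:4],"far" if far else "all",(v*1000).round(1),(e*1000).round(2))
            except Exception as x: print(n,st,"fail")
m,c,st=comp(T.im,(320,190));h=cv2.approxPolyDP(cv2.convexHull(c.astype(np.float32)),2,True)[:,0];print("jaw",st,h.tolist(),(T.plane(h,.014)*1000).round(1).tolist())
E
```

```text
base [145 249  71  72] all [429.9 287.7  65.3] 0.58
base [145 249  71  72] far [429.7 287.1  65.7] 0.47
lid [236 243  66  66] all [445.1 120.7  60.4] 0.51
lid [236 243  66  66] far [445.1 120.6  60.4] 0.49
lid [237 236  52  29] all [450.7 125.   60.7] 8.36
lid [237 236  52  29] far [449.9 126.8  59.9] 1.48
ring [335 233  69  69] all [458.4 -62.8  60.3] 0.88
ring [335 233  69  69] far [458.6 -63.1  59.8] 0.44
ring [  0   0 640 480] all [4126.1 1359.9 3810.4] 829.35
ring [     0      0    640    480 111500] fail
funnel [394 176  34  33] all [ 592.3 -139.1   28.5] 0.65
funnel [394 176  34  33] far [ 591.2 -138.2   29.5] 0.52
funnel [  0   0 640 480] all [4203.6 1198.4 3868.2] 876.27
funnel [     0      0    640    480 111500] fail
nring [  0   0 640 480] all [469.6 115.6 469.3] 133.63
nring [  0   0 640 480] far [532.  198.8 415. ] 108.53
nring [  0   0 640 480] all [4126.1 1359.9 3810.4] 829.35
nring [     0      0    640    480 111500] fail
jaw [296 175  36  36 881] [[308.0, 175.0], [318.0, 175.0], [331.0, 180.0], [321.0, 210.0], [305.0, 203.0], [296.0, 192.0], [299.0, 181.0]] [[631.8, 46.4], [631.6, 27.7], [621.8, 3.5], [565.5, 22.6], [579.0, 52.3], [599.9, 69.0], [620.7, 63.3]]h.py:21: RuntimeWarning: Mean of empty slice.
  r=least_squares(g,[*P.mean(0),.04],loss="soft_l1",f_scale=.001)
  ret = um.true_divide(
```

```bash
cat >> h.py <<'E'
from scipy.spatial.transform import Rotation as Ro
def go(xyz,yaw=None):
    """slide/spin from the measured pose to a world TCP target, yaw = angle of tool y (mod 180)"""
    o=status.get_obs();R=Ro.from_rotvec(o["tool_rot"]).as_matrix();y=np.degrees(np.arctan2(R[1,1],R[0,1]))
    d=R.T@(np.array(xyz)-o["tool_pos"]);s=0 if yaw is None else -((yaw-y+90)%180-90)
    print("pos",np.round(o["tool_pos"],4),"yaw",round(y,1),"tilt",np.round(R[2],3),"q6",round(o["q"][5],2),"-> slide",d.round(4),"spin",round(s,1))
E
python3 - <<'E'
from h import *
T=Cam("top");S=Cam("scene")
for n,pt,z,ps in [("ring",(.4586,-.0631),.05,(314.8,264.4)),("funnel",(.5915,-.1383),.05,(387.6,258)),("heelR",(.5655,.0226),.014,(170+460/2.5,190+139/2.5))]:
    p=T.proj([*pt,z])[0];print(n,"tri",tri(T,p,S,ps).round(4),"pred",S.proj([*pt,z]).round(1),ps)
go((.603,.040,.15),71.3)
E
```

```text
ring tri [ 0.459  -0.0634  0.0487] pred [[314.4 263.9]] (314.8, 264.4)
funnel tri [ 0.5918 -0.1385  0.0478] pred [[387.5 257.1]] (387.6, 258)
heelR tri [0.5877 0.0045 0.017 ] pred [[328.7 248. ]] (354.0, 245.6)
pos [0.2801 0.5587 0.3039] yaw 63.4 tilt [ 0. -0. -1.] q6 -0.12 -> slide [-0.5211 -0.3189  0.1539] spin -7.9
```

>>> arm_command:
  increments:
    - {"slide": [-0.521, -0.318, 0.0], "spin": -8, "gripper": 1}
    - {"slide": [-0.521, -0.318, 0.0], "spin": -8, "gripper": 1}
    - {"slide": [-0.521, -0.318, 0.0], "spin": -8, "gripper": 1}
    - {"slide": [-0.521, -0.318, 0.0], "spin": -8, "gripper": 1}
    - {"slide": [-0.521, -0.318, 0.0], "spin": -8, "gripper": 1}
    - {"slide": [-0.521, -0.318, 0.0], "spin": -8, "gripper": 1}
    - {"slide": [-0.521, -0.318, 0.0], "spin": -8, "gripper": 1}
    - {"slide": [-0.521, -0.318, 0.0], "spin": -8, "gripper": 1}
  newtons: 40

```text
t: 1.17
tool_pos: [0.4568, 0.275, 0.3043]
tool_rot: [0.508, 3.099, 0.001]
contact_force: [0.8, 0.8, -0.2]
opening: 0.0855
grip_force: 0.0
```

```bash
python3 - <<'E'
from h import *
go((.603,.040,.15),71.3)
S=Cam("scene");T=Cam("top")
print(S.proj([.6218,.0035,.014]))
print("tri far heel corner",tri(T,(331.5,179.5),S,(170+460/2.5,190+139/2.5)))
E
```

```text
pos [0.4568 0.275  0.3043] yaw 71.4 tilt [-0.001  0.001 -1.   ] q6 -0.84 -> slide [-0.2135 -0.1761  0.1543] spin 0.1
[[352.89106084 243.5516813 ]]
tri far heel corner [0.62404286 0.00243673 0.00825892]
```

>>> arm_command:
  increments:
    - {"slide": [-0.2135, -0.176, 0.15], "spin": 0, "gripper": 1}
    - {"slide": [-0.2135, -0.176, 0.15], "spin": 0, "gripper": 1}
    - {"slide": [-0.2135, -0.176, 0.15], "spin": 0, "gripper": 1}
    - {"slide": [-0.2135, -0.176, 0.15], "spin": 0, "gripper": 1}
    - {"slide": [-0.2135, -0.176, 0.15], "spin": 0, "gripper": 1}
    - {"slide": [-0.2135, -0.176, 0.15], "spin": 0, "gripper": 1}
    - {"slide": [-0.2135, -0.176, 0.15], "spin": 0, "gripper": 1}
    - {"slide": [-0.2135, -0.176, 0.15], "spin": 0, "gripper": 1}

```text
t: 1.93
tool_pos: [0.6026, 0.0396, 0.1514]
tool_rot: [-0.511, -3.098, 0.001]
contact_force: [-0.6, 1.4, 0.6]
opening: 0.0853
grip_force: 0.0
```

```bash
python3 - <<'E'
from h import *
go((.603,.040,.073),71.3)
S=Cam("scene");T=Cam("top")
a=cv2.resize(T.im[130:250,240:400],None,fx=2.5,fy=2.5);b=cv2.resize(S.im[170:290,280:440],None,fx=2.5,fy=2.5)
cv2.imwrite("pics/a2.png",np.hstack([a,b]))
E
```

```text
pos [0.6026 0.0396 0.1514] yaw 71.3 tilt [ 0.002 -0.001 -1.   ] q6 -1.3 -> slide [-0.0004  0.0006  0.0784] spin -0.0
```

View pics/a2.png

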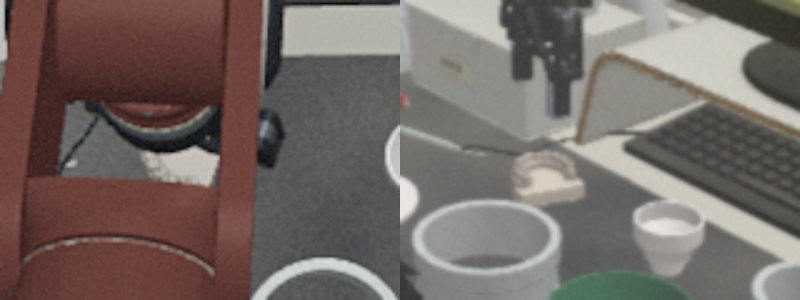

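>>> arm_command:
  increments:
    - {"slide": [0, 0.0005, 0.03], "spin": 0, "gripper": 1}
    - {"slide": [0, 0.0005, 0.05], "spin": 0, "gripper": 1}
    - {"slide": [0, 0.0005, 0.065], "spin": 0, "gripper": 1}
    - {"slide": [0, 0.0005, 0.074], "spin": 0, "gripper": 1}
    - {"slide": [0, 0.0005, 0.078], "spin": 0, "gripper": 1}
    - {"slide": [0, 0.0005, 0.078], "spin": 0, "gripper": 1}

```text
t: 2.53
tool_pos: [0.602, 0.0432, 0.0756]
tool_rot: [-0.507, -3.1, -0.0]
contact_force: [0.3, -0.2, -0.1]
opening: 0.0854
grip_force: 0.0
```

>>> arm_command:
  increments:
    - {"slide": [0, 0, 0], "spin": 0, "gripper": 0.3}
    - {"slide": [0, 0, 0], "spin": 0, "gripper": -0.2}
    - {"slide": [0, 0, 0], "spin": 0, "gripper": -0.2}
    - {"slide": [0, 0, 0], "spin": 0, "gripper": -0.2}
    - {"slide": [0, 0, 0], "spin": 0, "gripper": -0.2}
    - {"slide": [0, 0, 0], "spin": 0, "gripper": -0.2}
  newtons: 30

```text
t: 3.03
tool_pos: [0.6036, 0.0422, 0.0781]
tool_rot: [0.508, 3.097, 0.001]
contact_force: [-1.0, 0.1, 6.4]
opening: 0.0547
grip_force: 32.3
```

```bash
python3 - <<'E'
from h import *
o=status.get_obs();print(o["opening"],o["contact_force"],o["wrist_torque"]);go((.603,.040,.073),71.3)
S=Cam("scene");T=Cam("top")
a=cv2.resize(T.im[150:230,270:370],None,fx=4,fy=4);b=cv2.resize(S.im[190:270,290:390],None,fx=4,fy=4)
cv2.imwrite("pics/a3.png",np.hstack([a,b]))
E
```

```text
0.05468732746888472 [-1.03727337  0.1396467   6.41161802] [-0.08471841  0.2536183  -0.0177523 ]
pos [0.6036 0.0422 0.0781] yaw 71.4 tilt [-0.003  0.001 -1.   ] q6 -1.3 -> slide [-0.0001 -0.0023  0.0051] spin 0.1
```

View pics/a3.png

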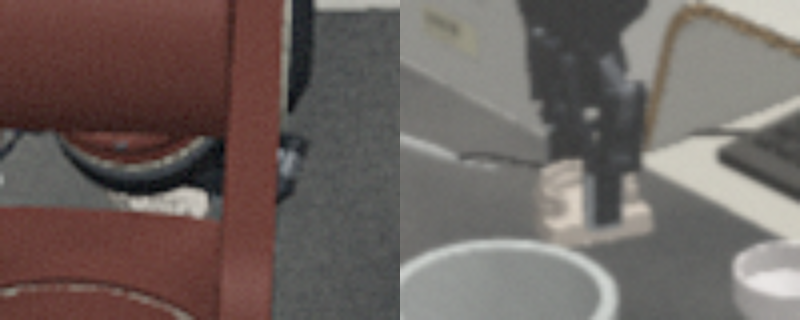

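>>> arm_command:
  increments:
    - {"slide": [0, 0, 0], "spin": 0, "gripper": 1}
    - {"slide": [0, 0, 0], "spin": 0, "gripper": 1}
    - {"slide": [0, 0, 0], "spin": 0, "gripper": 1}
    - {"slide": [0, 0, 0], "spin": 0, "gripper": 1}
    - {"slide": [0, 0, 0], "spin": 0, "gripper": 1}
    - {"slide": [0, 0, 0], "spin": 0, "gripper": 1}

```text
t: 3.63
tool_pos: [0.6022, 0.0423, 0.0757]
tool_rot: [-0.509, -3.1, 0.0]
contact_force: [0.3, -0.4, 0.2]
opening: 0.0851
grip_force: 0.0
```

```bash
python3 - <<'E'
from h import *
o=status.get_obs();print(o["opening"],o["contact_force"],o["dq"].round(3) if hasattr(o["dq"],"round") else o["dq"]);go((.603,.041,.069),71.3)
E
```

```text
0.08514174679185715 [ 0.29851615 -0.37272213  0.19541033] [-0.001  0.    -0.001 -0.    -0.    -0.   ]
pos [0.6022 0.0423 0.0757] yaw 71.4 tilt [ 0. -0. -1.] q6 -1.3 -> slide [-0.0012 -0.001   0.0067] spin 0.1
```

>>> arm_command:
  increments:
    - {"slide": [-0.001, -0.001, 0.003], "spin": 0, "gripper": 1}
    - {"slide": [-0.001, -0.001, 0.007], "spin": 0, "gripper": 1}
    - {"slide": [-0.001, -0.001, 0.007], "spin": 0, "gripper": 1}
    - {"slide": [-0.001, -0.001, 0.007], "spin": 0, "gripper": 1}

```text
t: 3.97
tool_pos: [0.6026, 0.041, 0.0682]
tool_rot: [-0.508, -3.099, 0.0]
contact_force: [0.6, -0.3, -0.4]
opening: 0.0855
grip_force: 0.0
```

>>> arm_command:
  increments:
    - {"slide": [0, 0, 0], "spin": 0, "gripper": 0.3}
    - {"slide": [0, 0, 0], "spin": 0, "gripper": 0.2}
    - {"slide": [0, 0, 0], "spin": 0, "gripper": 0.2}
    - {"slide": [0, 0, 0], "spin": 0, "gripper": 0.2}
    - {"slide": [0, 0, 0], "spin": 0, "gripper": 0.2}
    - {"slide": [0, 0, 0], "spin": 0, "gripper": 0.2}
  newtons: 25

```text
t: 4.47
tool_pos: [0.6034, 0.041, 0.0695]
tool_rot: [0.508, 3.099, 0.0]
contact_force: [0.2, 0.5, 3.5]
opening: 0.0569
grip_force: 27.2
```

```bash
python3 - <<'E'
from h import *
go((.603,.041,.069),71.3)
S=Cam("scene")
b=cv2.resize(S.im[190:270,290:390],None,fx=5,fy=5)
cv2.imwrite("pics/a4.png",b)
E
```

```text
pos [0.6034 0.041  0.0695] yaw 71.4 tilt [-0.001  0.    -1.   ] q6 -1.3 -> slide [ 0.0004 -0.0001  0.0005] spin 0.1
```

View pics/a4.png

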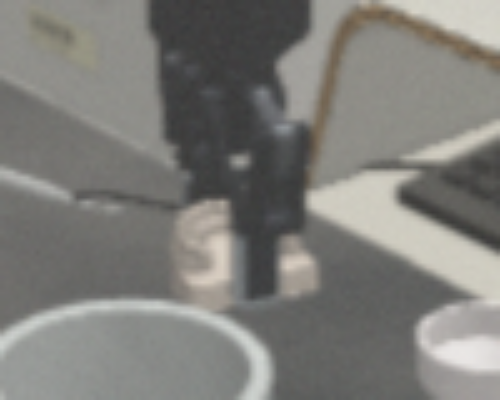

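>>> arm_command:
  increments:
    - {"slide": [0, 0, -0.01], "spin": 0, "gripper": 0.2}
    - {"slide": [0, 0, -0.03], "spin": 0, "gripper": 0.2}
    - {"slide": [0, 0, -0.06], "spin": 0, "gripper": 0.2}
    - {"slide": [0, 0, -0.09], "spin": 0, "gripper": 0.2}
    - {"slide": [0, 0, -0.1], "spin": 0, "gripper": 0.2}
    - {"slide": [0, 0, -0.1], "spin": 0, "gripper": 0.2}
  newtons: 30

```text
t: 5.02
tool_pos: [0.6049, 0.041, 0.1729]
tool_rot: [0.507, 3.093, 0.001]
contact_force: [0.8, -1.2, -1.3]
opening: 0.0567
grip_force: 32.9
```

```bash
python3 - <<'E'
from h import *
go((.430,.2875,.15),71.3)
S=Cam("scene");T=Cam("top")
a=cv2.resize(T.im[140:240,260:380],None,fx=3.3,fy=3.3);b=cv2.resize(S.im[140:240,290:410],None,fx=3.3,fy=3.3)
cv2.imwrite("pics/a5.png",np.hstack([a,b]))
E
```

```text
pos [0.6049 0.041  0.1729] yaw 71.4 tilt [-0.007  0.002 -1.   ] q6 -1.3 -> slide [0.2446 0.1777 0.0216] spin 0.1
```

View pics/a5.png

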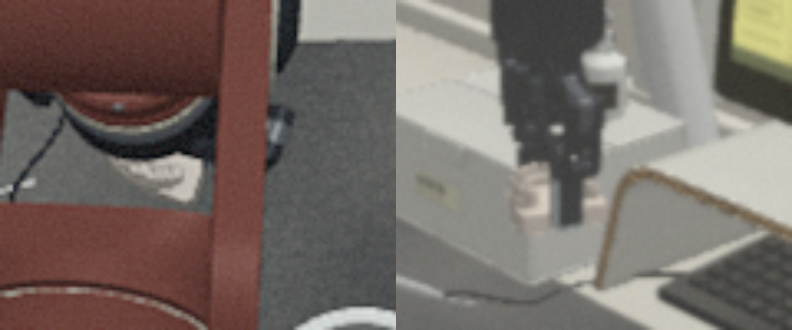

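>>> arm_command:
  increments:
    - {"slide": [0.245, 0.178, 0.0], "spin": 0, "gripper": 0.2}
    - {"slide": [0.245, 0.178, 0.0], "spin": 0, "gripper": 0.2}
    - {"slide": [0.245, 0.178, 0.0], "spin": 0, "gripper": 0.2}
    - {"slide": [0.245, 0.178, 0.0], "spin": 0, "gripper": 0.2}
    - {"slide": [0.245, 0.178, 0.0], "spin": 0, "gripper": 0.2}
    - {"slide": [0.245, 0.178, 0.0], "spin": 0, "gripper": 0.2}
    - {"slide": [0.245, 0.178, 0.0], "spin": 0, "gripper": 0.2}
    - {"slide": [0.245, 0.178, 0.0], "spin": 0, "gripper": 0.2}

```text
t: 5.78
tool_pos: [0.4229, 0.2905, 0.1655]
tool_rot: [-0.501, -3.095, 0.003]
contact_force: [1.0, 0.3, -1.0]
opening: 0.0565
grip_force: 32.9
```

>>> arm_command:
  increments:
    - {"slide": [0, 0, 0], "spin": 0, "gripper": 0.2}
    - {"slide": [0, 0, 0], "spin": 0, "gripper": 0.2}
    - {"slide": [0, 0, 0], "spin": 0, "gripper": 0.2}

```text
t: 6.03
tool_pos: [0.4277, 0.287, 0.1675]
tool_rot: [-0.509, -3.098, 0.003]
contact_force: [0.3, 0.3, -0.4]
opening: 0.0568
grip_force: 32.9
```

```bash
python3 - <<'E'
from h import *
go((.430,.2875,.092),71.3)
E
```

```text
pos [0.4277 0.287  0.1675] yaw 71.3 tilt [ 0.001 -0.002 -1.   ] q6 -0.8 -> slide [-0.0021  0.0014  0.0755] spin 0.0
```

>>> arm_command:
  increments:
    - {"slide": [-0.002, 0.0015, 0.03], "spin": 0, "gripper": 0.2}
    - {"slide": [-0.002, 0.0015, 0.055], "spin": 0, "gripper": 0.2}
    - {"slide": [-0.002, 0.0015, 0.07], "spin": 0, "gripper": 0.2}
    - {"slide": [-0.002, 0.0015, 0.075], "spin": 0, "gripper": 0.2}
    - {"slide": [-0.002, 0.0015, 0.075], "spin": 0, "gripper": 0.2}
    - {"slide": [-0.002, 0.0015, 0.075], "spin": 0, "gripper": 0.2}

```text
t: 6.53
tool_pos: [0.431, 0.2881, 0.0943]
tool_rot: [0.511, 3.099, 0.0]
contact_force: [0.2, 0.5, -0.3]
opening: 0.057
grip_force: 32.9
```

```bash
python3 - <<'E'
from h import *
go((.430,.2875,.0855),71.3)
S=Cam("scene");T=Cam("top")
a=cv2.resize(T.im[220:340,110:240],None,fx=3,fy=3);b=cv2.resize(S.im[150:270,170:300],None,fx=3,fy=3)
cv2.imwrite("pics/a6.png",np.hstack([a,b]))
E
```

```text
pos [0.431  0.2881 0.0943] yaw 71.3 tilt [-0.  0. -1.] q6 -0.8 -> slide [ 0.0007 -0.0009  0.0088] spin -0.0
```

View pics/a6.png

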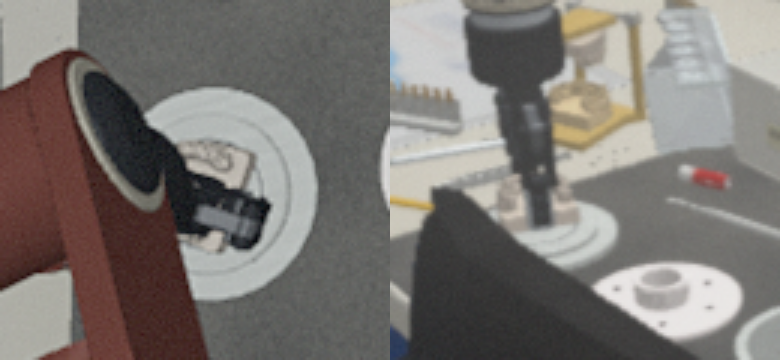

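```bash
python3 - <<'E'
from h import *
T=Cam("top");h=T.plane([(195.5,271),(185,303)],.039);d=h[0]-h[1];u=d/np.linalg.norm(d);n=np.array([-u[1],u[0]]);m=h.mean(0);print(h,np.linalg.norm(d),m+.029*n,np.degrees(np.arctan2(n[1],n[0])))
E
```

```text
[[0.45334534 0.24973346]
 [0.39592092 0.26808689]] 0.06028608837072811 [0.43346186 0.2865336 ] 72.27558525653993
```

>>> arm_command:
  increments:
    - {"slide": [0.0005, -0.001, 0.004], "spin": 0, "gripper": 0.2}
    - {"slide": [0.0005, -0.001, 0.007], "spin": 0, "gripper": 0.2}
    - {"slide": [0.0005, -0.001, 0.0085], "spin": 0, "gripper": 0.2}
    - {"slide": [0.0005, -0.001, 0.0085], "spin": 0, "gripper": 0.2}
    - {"slide": [0.0005, -0.001, 0.0085], "spin": 0, "gripper": 0.2}

```text
t: 7.1
tool_pos: [0.4293, 0.288, 0.0855]
tool_rot: [0.508, 3.1, 0.0]
contact_force: [-0.1, -0.3, 1.0]
opening: 0.0567
grip_force: 33.1
```

>>> arm_command:
  increments:
    - {"slide": [0, 0, 0.001], "spin": 0, "gripper": 0.2}
    - {"slide": [0, 0, 0.001], "spin": 0, "gripper": 0.2}
    - {"slide": [0, 0, 0.001], "spin": 0, "gripper": 0.45}
    - {"slide": [0, 0, 0.001], "spin": 0, "gripper": 0.6}
    - {"slide": [0, 0, 0.001], "spin": 0, "gripper": 0.8}
    - {"slide": [0, 0, 0.001], "spin": 0, "gripper": 1}
    - {"slide": [0, 0, 0.001], "spin": 0, "gripper": 1}
    - {"slide": [0, 0, 0.001], "spin": 0, "gripper": 1}

```text
t: 7.77
tool_pos: [0.4292, 0.288, 0.0843]
tool_rot: [-0.508, -3.1, 0.0]
contact_force: [-0.8, -0.1, -0.1]
opening: 0.0854
grip_force: 0.0
```

>>> arm_command:
  increments:
    - {"slide": [0, 0, -0.02], "spin": 0, "gripper": 1}
    - {"slide": [0, 0, -0.06], "spin": 0, "gripper": 1}
    - {"slide": [0, 0, -0.1], "spin": 0, "gripper": 1}
    - {"slide": [0, 0, -0.1], "spin": 0, "gripper": 1}
    - {"slide": [0, 0, -0.1], "spin": 0, "gripper": 1}

```text
t: 8.18
tool_pos: [0.4311, 0.2889, 0.1881]
tool_rot: [0.508, 3.094, 0.007]
contact_force: [-0.2, 0.1, -0.8]
opening: 0.0854
grip_force: 0.0
```

```bash
python3 - <<'E'
from h import *
# ring grip: wall centre 56 mm from ring centre along +y or toward +/- jaw x (72 deg)
c=np.array([.4586,-.0631]);a=np.radians(72)
for s in(1,-1): g=c+s*.056*np.array([np.cos(a),np.sin(a)]);print(s,g);go((*g,.2),72)
E
```

```text
1 [ 0.47590495 -0.00984084]
pos [0.4311 0.2889 0.1881] yaw 71.4 tilt [-0.005  0.005 -1.   ] q6 -0.8 -> slide [-0.138  -0.2687 -0.0126] spin -0.6
-1 [ 0.44129505 -0.11635916]
pos [0.4311 0.2889 0.1881] yaw 71.4 tilt [-0.005  0.005 -1.   ] q6 -0.8 -> slide [-0.1392 -0.3806 -0.0131] spin -0.6
```

>>> arm_command:
  increments:
    - {"slide": [-0.138, -0.269, -0.01], "spin": -0.6, "gripper": 0}
    - {"slide": [-0.138, -0.269, -0.01], "spin": -0.6, "gripper": 0}
    - {"slide": [-0.138, -0.269, -0.01], "spin": -0.6, "gripper": 0}
    - {"slide": [-0.138, -0.269, -0.01], "spin": -0.6, "gripper": 0}
    - {"slide": [-0.138, -0.269, -0.01], "spin": -0.6, "gripper": 0}
    - {"slide": [-0.138, -0.269, -0.01], "spin": -0.6, "gripper": 0}
    - {"slide": [-0.138, -0.269, -0.01], "spin": -0.6, "gripper": 0}
    - {"slide": [-0.138, -0.269, -0.01], "spin": -0.6, "gripper": 0}

```text
t: 8.85
tool_pos: [0.4738, -0.0154, 0.1933]
tool_rot: [-0.5, -3.1, 0.003]
contact_force: [-0.3, 0.2, -0.1]
opening: 0.043
grip_force: 0.0
```

>>> arm_command:
  increments:
    - {"slide": [0, 0, 0], "spin": 0, "gripper": 0}
    - {"slide": [0, 0, 0], "spin": 0, "gripper": 0}
    - {"slide": [0, 0, 0], "spin": 0, "gripper": 0}
    - {"slide": [0, 0, 0], "spin": 0, "gripper": 0}

```text
t: 9.18
tool_pos: [0.4736, -0.0096, 0.1936]
tool_rot: [-0.489, -3.102, -0.001]
contact_force: [0.2, 0.5, 0.8]
opening: 0.0428
grip_force: 0.0
```

```bash
python3 - <<'E'
from h import *
T=Cam("top","pics/top7.png");m,c,st=comp(T.im,(180,284));print(st,[(v*1000).round(1) for v in (rim(T,c,.010,0)[0],)])
go((.4759,-.0098,.103),72)
m,c,st=comp(T.im,(338,267));print(st)
j=T.im[255:310,155:205].astype(int);g=j[:,:,2]-j[:,:,0];ys,xs=np.where(g>12);print("warm px",len(xs),g.max(),np.percentile(g,[50,90]))
m=(g>12).astype(np.uint8);cc,_=cv2.findContours(m,0,1);k=max(cc,key=cv2.contourArea);h=cv2.approxPolyDP(cv2.convexHull(k),2,True)[:,0]+[155,255];print(h.tolist(),(T.plane(h,.030)*1000).round(0).tolist())
cv2.imwrite("pics/a8.png",cv2.resize(T.im[235:335,130:240],None,fx=4,fy=4))
E
```

```text
[ 145  249   71   72 4029] [array([429.9, 287.8,  65.4])]
pos [ 0.4737 -0.0096  0.1939] yaw 72.1 tilt [ 0.001  0.    -1.   ] q6 -1.44 -> slide [-0.0022  0.0005  0.0909] spin 0.1
[338 279  29  22 187]
warm px 350 17 [-1. 13.]
[[186, 284], [178, 296], [164, 286], [164, 282], [171, 276], [182, 277]] [[430.0, 269.0], [408.0, 284.0], [427.0, 310.0], [434.0, 310.0], [445.0, 297.0], [443.0, 277.0]]
```

View pics/a8.png

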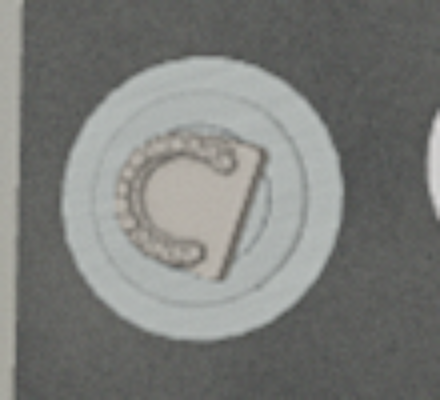

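```bash
python3 - <<'E'
from h import *
T=Cam("top");h=T.plane([(130+267/4,235+150/4),(130+220/4,235+280/4)],.030);d=h[0]-h[1];u=d/np.linalg.norm(d);n=np.array([-u[1],u[0]]);m=h.mean(0);print(h,np.linalg.norm(d),m+.029*n,np.degrees(np.arctan2(n[1],n[0])))
print(T.plane([(130+201/4,235+197.5/4)],.016))
E
```

```text
[[0.45081707 0.24985941]
 [0.39197572 0.27067628]] 0.062415105531931865 [0.43106856 0.28760736] 70.51725798115805
[[0.42939316 0.28420928]]
```

>>> arm_command:
  increments:
    - {"slide": [-0.002, 0.0005, 0.03], "spin": 0, "gripper": 0}
    - {"slide": [-0.002, 0.0005, 0.055], "spin": 0, "gripper": 0}
    - {"slide": [-0.002, 0.0005, 0.08], "spin": 0, "gripper": 0}
    - {"slide": [-0.002, 0.0005, 0.09], "spin": 0, "gripper": 0}
    - {"slide": [-0.002, 0.0005, 0.09], "spin": 0, "gripper": 0}

```text
t: 9.7
tool_pos: [0.474, -0.0101, 0.1015]
tool_rot: [-0.489, -3.097, -0.0]
contact_force: [0.2, -0.5, -0.7]
opening: 0.0429
grip_force: 0.0
```

>>> arm_command:
  increments:
    - {"slide": [0, 0, 0], "spin": 0, "gripper": -0.5}
    - {"slide": [0, 0, 0], "spin": 0, "gripper": -1}
    - {"slide": [0, 0, 0], "spin": 0, "gripper": -1}
    - {"slide": [0, 0, 0], "spin": 0, "gripper": -1}
    - {"slide": [0, 0, 0], "spin": 0, "gripper": -1}
    - {"slide": [0, 0, 0], "spin": 0, "gripper": -1}
  newtons: 60

```text
t: 10.2
tool_pos: [0.4776, -0.0114, 0.1065]
tool_rot: [0.492, 3.099, 0.0]
contact_force: [-0.2, -0.1, 6.3]
opening: 0.0052
grip_force: 61.1
```

>>> arm_command:
  increments:
    - {"slide": [0, 0, -0.01], "spin": 0, "gripper": -1}
    - {"slide": [0, 0, -0.03], "spin": 0, "gripper": -1}
    - {"slide": [0, 0, -0.06], "spin": 0, "gripper": -1}
    - {"slide": [0, 0, -0.09], "spin": 0, "gripper": -1}
    - {"slide": [0, 0, -0.09], "spin": 0, "gripper": -1}
    - {"slide": [0, 0, -0.09], "spin": 0, "gripper": -1}

```text
t: 10.7
tool_pos: [0.4771, -0.0113, 0.1967]
tool_rot: [0.492, 3.098, 0.0]
contact_force: [-0.1, 0.3, -2.8]
opening: 0.0053
grip_force: 59.9
```

```bash
python3 - <<'E'
from h import *
T=Cam("top","pics/top9.png");S=Cam("scene","pics/sc9.png")
g=cv2.GaussianBlur(cv2.cvtColor(T.im,cv2.COLOR_BGR2GRAY),(3,3),0).astype(int)
for r in (280,284,288): print(r,g[r,143:220].tolist())
o=status.get_obs();print(o["tool_pos"],o["contact_force"],o["wrist_torque"],o["opening"])
a=cv2.resize(T.im[190:310,300:420],None,fx=3.3,fy=3.3);b=cv2.resize(S.im[180:300,250:370],None,fx=3.3,fy=3.3)
cv2.imwrite("pics/a9.png",np.hstack([a,b]))
E
```

```text
280 [97, 100, 122, 156, 177, 179, 178, 177, 176, 172, 170, 171, 175, 178, 176, 168, 158, 153, 145, 136, 140, 143, 134, 137, 158, 173, 176, 177, 177, 178, 178, 178, 178, 178, 178, 179, 178, 178, 178, 178, 178, 178, 177, 176, 176, 177, 178, 179, 173, 147, 120, 127, 149, 156, 163, 174, 179, 178, 178, 178, 179, 173, 160, 157, 170, 179, 179, 178, 178, 179, 180, 169, 135, 96, 82, 83, 84]
284 [97, 103, 134, 168, 179, 178, 178, 179, 177, 171, 169, 174, 177, 177, 176, 168, 162, 155, 138, 133, 144, 143, 140, 156, 173, 177, 177, 177, 178, 178, 179, 178, 177, 177, 177, 178, 178, 177, 177, 177, 178, 178, 177, 178, 178, 178, 179, 167, 139, 120, 137, 166, 175, 161, 156, 169, 176, 174, 174, 175, 175, 172, 162, 158, 167, 177, 180, 179, 179, 179, 179, 171, 139, 100, 84, 84, 87]
288 [95, 103, 134, 167, 179, 179, 178, 178, 177, 173, 171, 175, 177, 176, 173, 164, 158, 157, 151, 139, 136, 141, 139, 141, 157, 172, 176, 176, 177, 178, 178, 178, 178, 178, 178, 179, 178, 177, 178, 178, 178, 177, 177, 178, 180, 177, 156, 125, 120, 147, 171, 177, 170, 160, 162, 172, 176, 175, 175, 175, 175, 168, 154, 156, 173, 180, 178, 177, 177, 179, 179, 163, 125, 94, 87, 90, 90]
[ 0.47519522 -0.01100037  0.19319215] [ 0.24008566  0.01100846 -2.27962841] [ 0.15423338 -0.00471089 -0.00164532] 0.005237158629785862
```

View pics/a9.png

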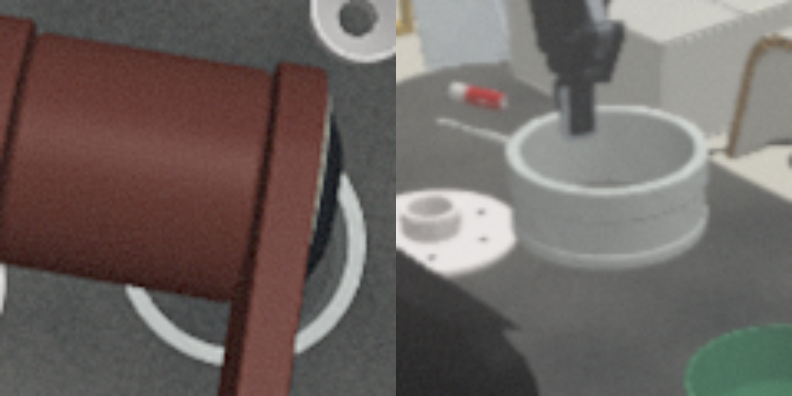

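```bash
python3 - <<'E'
from h import *
T=Cam("top")
for p in [145.1,153,206,215.1]:
    print(p,[ (T.plane([(p,284)],z)[0]*1000).round(1).tolist() for z in(0,.010,.016)])
# held ring: top-rim visible arc -> fit
m,c,st=comp(T.im,(350,298),125);o=status.get_obs();print(st,o["tool_pos"])
zt=.193-.1035+.05
v,e=circ(T.plane(c,zt))
g=T.im.astype(int).min(2);ys,xs=np.where((g>125)[250:310,330:415]);print("inner/outer fit",)
P=T.plane(c,zt);ctr=np.array([.4586,-.064])
r=np.hypot(*(P-ctr).T);print(np.histogram(r*1000,bins=range(46,68,2)))
F=P[r>.056]
v,e=circ(F);print("outer",(v*1000).round(1),e*1000,len(F)); 
g=lambda q:np.hypot(*(F-q).T)-.0597
print("fixed r",least_squares(g,ctr,loss="soft_l1",f_scale=.001).x)
F=P[r<.0555];g=lambda q:np.hypot(*(F-q).T)-.0523
print("inner fixed",least_squares(g,ctr,loss="soft_l1",f_scale=.001).x,len(F))
E
```

```text
145.1 [[430.5, 356.1], [430.5, 352.4], [430.5, 350.1]]
153 [[430.4, 341.0], [430.4, 337.4], [430.4, 335.3]]
206 [[429.8, 240.2], [429.8, 237.7], [429.8, 236.1]]
215.1 [[429.7, 222.9], [429.7, 220.6], [429.7, 219.2]]
[337 277  30  25 200] [ 0.47487281 -0.01094897  0.19245609]
inner/outer fit
(array([ 0,  0,  7, 18,  5,  2, 17, 18,  0,  0]), array([46, 48, 50, 52, 54, 56, 58, 60, 62, 64, 66]))
outer [455.5 -58.7  54.6] 0.8612480206553298 37
fixed r [ 0.45962231 -0.06220399]
inner fixed [ 0.45953288 -0.06219726] 28
```

```bash
python3 - <<'E'
from h import *
go((.446,.3387,.193),72)
E
```

```text
pos [ 0.4749 -0.0109  0.1925] yaw 72.0 tilt [ 0.004 -0.    -1.   ] q6 -1.44 -> slide [ 1.357e-01  3.235e-01 -2.000e-04] spin -0.0
```

>>> arm_command:
  increments:
    - {"slide": [0.02, 0.04, 0], "spin": 0, "gripper": -1}
    - {"slide": [0.03, 0.075, 0], "spin": 0, "gripper": -1}
    - {"slide": [0.045, 0.11, 0], "spin": 0, "gripper": -1}
    - {"slide": [0.06, 0.145, 0], "spin": 0, "gripper": -1}
    - {"slide": [0.075, 0.18, 0], "spin": 0, "gripper": -1}
    - {"slide": [0.09, 0.215, 0], "spin": 0, "gripper": -1}
    - {"slide": [0.105, 0.25, 0], "spin": 0, "gripper": -1}
    - {"slide": [0.12, 0.285, 0], "spin": 0, "gripper": -1}

```text
t: 11.52
tool_pos: [0.4486, 0.2983, 0.192]
tool_rot: [-0.491, -3.1, 0.004]
contact_force: [1.0, -0.2, -2.8]
opening: 0.0057
grip_force: 60.0
```

>>> arm_command:
  increments:
    - {"slide": [0.009, 0.02, 0], "spin": 0, "gripper": -1}
    - {"slide": [0.0155, 0.0355, 0], "spin": 0, "gripper": -1}
    - {"slide": [0.0157, 0.038, 0], "spin": 0, "gripper": -1}
    - {"slide": [0.0157, 0.038, 0], "spin": 0, "gripper": -1}
    - {"slide": [0.0157, 0.038, 0], "spin": 0, "gripper": -1}
    - {"slide": [0.0157, 0.038, 0], "spin": 0, "gripper": -1}

```text
t: 12.02
tool_pos: [0.4469, 0.3368, 0.1934]
tool_rot: [-0.494, -3.101, 0.002]
contact_force: [0.5, 0.2, -3.2]
opening: 0.005
grip_force: 60.0
```

```bash
python3 - <<'E'
from h import *
go((.446,.3387,.17),72)
T=Cam("top","pics/top10.png");S=Cam("scene","pics/sc10.png")
a=cv2.resize(T.im[210:350,110:250],None,fx=2.8,fy=2.8);b=cv2.resize(S.im[150:290,150:290],None,fx=2.8,fy=2.8)
cv2.imwrite("pics/a10.png",np.hstack([a,b]))
E
```

```text
pos [0.4469 0.3368 0.1934] yaw 71.9 tilt [ 0.001 -0.002 -1.   ] q6 -0.74 -> slide [0.0015 0.0016 0.0234] spin -0.1
```

View pics/a10.png

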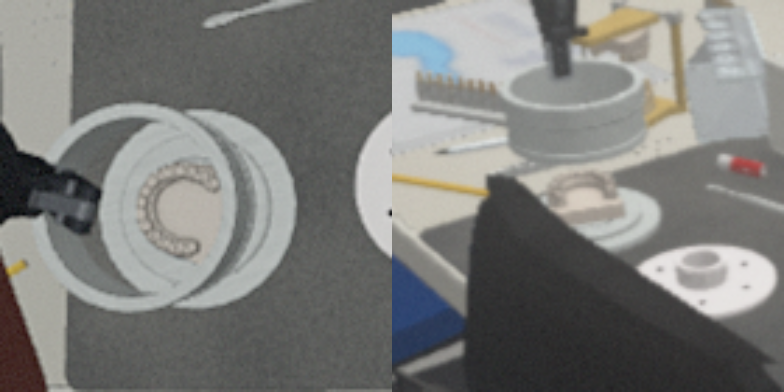

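```bash
cat >> h.py <<'E'
def edges(im,a=40,b=110):
    e=cv2.Canny(cv2.GaussianBlur(im,(3,3),0),a,b);ys,xs=np.where(e);return np.c_[xs,ys].astype(float)
def fitc(P,c0,radii,w=.004,far=None):
    """robust centre of concentric circles of known radii from edge points"""
    c=np.array(c0,float);R=np.array(radii)
    for k in range(12):
        ww=max(w*.8**k,.0018)
        r=np.hypot(*(P-c).T);d=np.abs(r[:,None]-R);i=d.argmin(1);s=d.min(1)<ww
        g=lambda q:np.hypot(*(P[s]-q).T)-R[i[s]]
        c=least_squares(g,c,loss="soft_l1",f_scale=.0006).x
    cov=[int((s&(i==k)).sum()) for k in range(len(R))]
    return c,np.abs(g(c)).mean(),cov
E
python3 - <<'E'
from h import *
T=Cam("top");S=Cam("scene")
eT=edges(T.im,25,70);eS=edges(S.im,25,70)
for zt in(.130,.134,.138,.142,.146):
    for cam,e in((T,eT),(S,eS)):
        c,m,cov=fitc(cam.plane(e,zt),(.4299,.285),(.052,.060),.006);print(zt,(c*1000).round(1),round(m*1000,2),cov)
# plate: step 49 & flange 66 edges, lower planes (partly hidden)
c,m,cov=fitc(T.plane(eT,.010),(.4299,.287),(.066,));print("flange",(c*1000).round(1),m*1000,cov)
E
```

```text
0.13 [431.7 288.5] 0.7 [146, 249]
0.13 [436.6 293.2] 0.77 [34, 18]
0.134 [431.7 287. ] 0.61 [146, 251]
0.134 [428.  287.6] 0.73 [34, 28]
0.138 [431.7 285.6] 0.6 [145, 251]
0.138 [429.4 283.7] 0.76 [31, 49]
0.142 [431.7 284.2] 0.63 [148, 248]
0.142 [427.4 279.2] 0.81 [48, 26]
0.146 [431.7 282.8] 0.7 [148, 239]
0.146 [432.2 278.9] 0.74 [19, 44]
flange [430.  286.5] 0.6117059068000679 [243]
```

>>> arm_command:
  increments:
    - {"slide": [0.0016, -0.0005, 0.015], "spin": 0, "gripper": -1}
    - {"slide": [0.0016, -0.0005, 0.03], "spin": 0, "gripper": -1}
    - {"slide": [0.0016, -0.0005, 0.045], "spin": 0, "gripper": -1}
    - {"slide": [0.0016, -0.0005, 0.055], "spin": 0, "gripper": -1}
    - {"slide": [0.0016, -0.0005, 0.062], "spin": 0, "gripper": -1}
    - {"slide": [0.0016, -0.0005, 0.062], "spin": 0, "gripper": -1}
    - {"slide": [0.0016, -0.0005, 0.062], "spin": 0, "gripper": -1}

```text
t: 12.8
tool_pos: [0.4455, 0.3379, 0.1324]
tool_rot: [-0.493, -3.103, 0.0]
contact_force: [0.4, -0.2, -3.2]
opening: 0.0056
grip_force: 60.0
```

```bash
cat > m.py <<'E'
from h import *
import sys
T=Cam("top");S=Cam("scene");o=status.get_obs();z0=o["tool_pos"][2]-.1074+.05
print(o["tool_pos"],o["contact_force"])
eT=edges(T.im,25,70);eS=edges(S.im,25,70)
for zt in(z0-.004,z0-.002,z0,z0+.002,z0+.004):
    for cam,e in((T,eT),(S,eS)):
        c,m,cov=fitc(cam.plane(e,zt),(.4299,.2865),(.052,.060),.005);print(round(zt,4),(c*1000).round(1),round(m*1000,2),cov)
c,m,cov=fitc(T.plane(eT,.010),(.4299,.2865),(.066,),.003);print("flange",(c*1000).round(1),m*1000,cov)
E
python3 m.py
```

```text
[0.44606861 0.338294   0.13351308] [ 0.25103455  0.45927046 -1.787599  ]
0.0721 [430.1 288.1] 0.67 [168, 223]
0.0721 [428.8 290.5] 0.85 [30, 33]
0.0741 [430.1 287.5] 0.65 [166, 223]
0.0741 [431.7 288.6] 0.92 [17, 53]
0.0761 [430.2 286.8] 0.64 [167, 222]
0.0761 [430.2 288.7] 0.84 [43, 43]
0.0781 [430.1 286.1] 0.65 [167, 223]
0.0781 [429.9 287.6] 0.75 [66, 30]
0.0801 [430.2 285.4] 0.65 [167, 220]
0.0801 [427.8 283.2] 0.75 [63, 30]
flange [430.  286.8] 0.6310266105195839 [177]
```

>>> arm_command:
  increments:
    - {"slide": [0, 0, 0.004], "spin": 0, "gripper": -1}
    - {"slide": [0, 0, 0.007], "spin": 0, "gripper": -1}
    - {"slide": [0, 0, 0.009], "spin": 0, "gripper": -1}
    - {"slide": [0, 0, 0.011], "spin": 0, "gripper": -1}
    - {"slide": [0, 0, 0.013], "spin": 0, "gripper": -1}
    - {"slide": [0, 0, 0.013], "spin": 0, "gripper": -1}

```text
t: 13.4
tool_pos: [0.4451, 0.3378, 0.1188]
tool_rot: [-0.492, -3.102, 0.001]
contact_force: [0.1, 0.4, -2.4]
opening: 0.0051
grip_force: 59.9
```

>>> arm_command:
  increments:
    - {"slide": [0, 0, 0.001], "spin": 0, "gripper": -1}
    - {"slide": [0, 0, 0.002], "spin": 0, "gripper": -1}
    - {"slide": [0, 0, 0.003], "spin": 0, "gripper": -1}
    - {"slide": [0, 0, 0.003], "spin": 0, "gripper": -1}
    - {"slide": [0, 0, 0.003], "spin": 0, "gripper": -1}

```text
t: 13.82
tool_pos: [0.4456, 0.3381, 0.1167]
tool_rot: [0.492, 3.102, 0.001]
contact_force: [-1.1, -0.1, -0.5]
opening: 0.0053
grip_force: 60.1
```

>>> arm_command:
  increments:
    - {"slide": [0, 0, 0.001], "spin": 0, "gripper": -1}
    - {"slide": [0, 0, 0.002], "spin": 0, "gripper": -1}
    - {"slide": [0, 0, 0.002], "spin": 0, "gripper": -1}

```text
t: 14.07
tool_pos: [0.4458, 0.3384, 0.1166]
tool_rot: [0.492, 3.103, -0.0]
contact_force: [-4.8, -2.3, 9.7]
opening: 0.0056
grip_force: 61.7
```

```bash
sed -i 's/-.1074/-.1065/' m.py; python3 m.py
```

```text
[0.44580889 0.33833596 0.11653056] [-5.08758609 -2.0661741   8.97516049]
0.056 [430.3 289.1] 0.67 [121, 210]
0.056 [428.4 288.5] 0.91 [33, 31]
0.058 [430.3 288.4] 0.65 [120, 211]
0.058 [426.5 285.6] 0.95 [32, 30]
0.06 [430.3 287.7] 0.64 [120, 209]
0.06 [431.5 290.8] 0.86 [47, 40]
0.062 [430.3 287. ] 0.64 [121, 207]
0.062 [429.4 286.7] 0.83 [47, 41]
0.064 [430.3 286.3] 0.66 [121, 207]
0.064 [427.2 282.6] 0.81 [44, 43]
flange [430.  286.8] 0.6284229703970432 [192]
```

>>> arm_command:
  increments:
    - {"slide": [0, 0, 0], "spin": 0, "gripper": -0.7}
    - {"slide": [0, 0, 0], "spin": 0, "gripper": -0.5}
    - {"slide": [0, 0, 0], "spin": 0, "gripper": -0.3}
    - {"slide": [0, 0, 0], "spin": 0, "gripper": -0.3}
    - {"slide": [0, 0, -0.02], "spin": 0, "gripper": -0.3}
    - {"slide": [0, 0, -0.05], "spin": 0, "gripper": -0.3}
    - {"slide": [0, 0, -0.09], "spin": 0, "gripper": -0.3}
    - {"slide": [0, 0, -0.1], "spin": 0, "gripper": -0.3}

```text
t: 14.83
tool_pos: [0.4477, 0.3393, 0.2209]
tool_rot: [0.491, 3.095, 0.009]
contact_force: [1.9, 0.5, 1.5]
opening: 0.0293
grip_force: 0.0
```

```bash
sed -i 's/^z0=.*//; s/;z0=.*/;z0=.060/' m.py; python3 m.py; python3 - <<'E'
from h import *
go((.4451,.1206,.2),72)
T=Cam("top");e=edges(T.im,25,70)
print("lid",fitc(T.plane(e,.012),(.445,.1206),(.060,)), "neck",fitc(T.plane(e,.030),(.445,.1206),(.0155,.0205)))
print("funnel",fitc(T.plane(e,.050),(.5915,-.1383),(.029,)))
E
```

```text
[0.44720296 0.33895595 0.21849275] [-0.35264925  0.71718963 -0.9311373 ]
0.056 [430.3 289.1] 0.66 [133, 228]
0.056 [427.2 288.2] 0.82 [31, 31]
0.058 [430.3 288.4] 0.64 [132, 230]
0.058 [429.1 290.7] 0.86 [30, 38]
0.06 [430.3 287.6] 0.63 [133, 228]
0.06 [430.5 289.2] 0.83 [40, 36]
0.062 [430.3 286.9] 0.62 [133, 224]
0.062 [429.7 286.4] 0.81 [47, 33]
0.064 [430.2 286.2] 0.64 [134, 224]
0.064 [427.5 282.2] 0.79 [46, 34]
flange [430.  286.8] 0.615482770742365 [184]
pos [0.4472 0.339  0.2185] yaw 72.0 tilt [-0.005  0.006 -1.   ] q6 -0.74 -> slide [-0.0655 -0.2084  0.0177] spin -0.0
lid (array([0.44517582, 0.12038349]), np.float64(0.0005625739729717515), [240]) neck (array([0.44530921, 0.12068789]), np.float64(0.0007072377722110255), [54, 14])
funnel (array([ 0.59131588, -0.13807865]), np.float64(0.0007399963118909995), [116])
```

>>> arm_command:
  increments:
    - {"slide": [-0.066, -0.208, 0.02], "spin": 0, "gripper": 0.6}
    - {"slide": [-0.066, -0.208, 0.02], "spin": 0, "gripper": 0.6}
    - {"slide": [-0.066, -0.208, 0.02], "spin": 0, "gripper": 0.6}
    - {"slide": [-0.066, -0.208, 0.02], "spin": 0, "gripper": 0.6}
    - {"slide": [-0.066, -0.208, 0.02], "spin": 0, "gripper": 0.6}
    - {"slide": [-0.066, -0.208, 0.02], "spin": 0, "gripper": 0.6}
    - {"slide": [-0.066, -0.208, 0.02], "spin": 0, "gripper": 0.6}
    - {"slide": [-0.066, -0.208, 0.02], "spin": 0, "gripper": 0.6}

```text
t: 15.65
tool_pos: [0.4431, 0.1195, 0.1928]
tool_rot: [-0.494, -3.1, 0.0]
contact_force: [-0.1, 0.6, -0.3]
opening: 0.0681
grip_force: 0.0
```

```bash
python3 - <<'E'
from h import *
go((.4441,.1198,.085),72)
E
```

```text
pos [0.4431 0.1195 0.1928] yaw 71.9 tilt [ 0.003 -0.001 -1.   ] q6 -1.15 -> slide [-0.0012  0.0006  0.1078] spin -0.1
```

>>> arm_command:
  increments:
    - {"slide": [-0.001, 0.0005, 0.035], "spin": 0, "gripper": 0.6}
    - {"slide": [-0.001, 0.0005, 0.07], "spin": 0, "gripper": 0.6}
    - {"slide": [-0.001, 0.0005, 0.095], "spin": 0, "gripper": 0.6}
    - {"slide": [-0.001, 0.0005, 0.107], "spin": 0, "gripper": 0.6}
    - {"slide": [-0.001, 0.0005, 0.107], "spin": 0, "gripper": 0.6}
    - {"slide": [-0.001, 0.0005, 0.107], "spin": 0, "gripper": 0.6}

```text
t: 16.15
tool_pos: [0.4442, 0.1212, 0.0865]
tool_rot: [-0.489, -3.101, 0.001]
contact_force: [-0.5, -0.9, 0.3]
opening: 0.0683
grip_force: 0.0
```

>>> arm_command:
  increments:
    - {"slide": [0, 0, 0], "spin": 0, "gripper": 0.2}
    - {"slide": [0, 0, 0], "spin": 0, "gripper": -0.3}
    - {"slide": [0, 0, 0], "spin": 0, "gripper": -0.3}
    - {"slide": [0, 0, 0], "spin": 0, "gripper": -0.3}
    - {"slide": [0, 0, 0], "spin": 0, "gripper": -0.3}
    - {"slide": [0, 0, 0], "spin": 0, "gripper": -0.3}
  newtons: 30

```text
t: 16.65
tool_pos: [0.4463, 0.1203, 0.0893]
tool_rot: [0.492, 3.1, 0.003]
contact_force: [-1.1, 2.1, 6.6]
opening: 0.0394
grip_force: 30.9
```

>>> arm_command:
  increments:
    - {"slide": [0, 0, -0.01], "spin": 0, "gripper": -0.3}
    - {"slide": [0, 0, -0.03], "spin": 0, "gripper": -0.3}
    - {"slide": [0, 0, -0.06], "spin": 0, "gripper": -0.3}
    - {"slide": [0, 0, -0.09], "spin": 0, "gripper": -0.3}
    - {"slide": [0, 0, -0.1], "spin": 0, "gripper": -0.3}
    - {"slide": [0, 0, -0.1], "spin": 0, "gripper": -0.3}

```text
t: 17.15
tool_pos: [0.4467, 0.12, 0.1911]
tool_rot: [0.491, 3.096, 0.003]
contact_force: [0.2, 0.6, -1.2]
opening: 0.0391
grip_force: 30.7
```

```bash
python3 - <<'E'
from h import *
o=status.get_obs();print(o["opening"],o["grip_force"],o["contact_force"])
go((.429,.2865,.19),72)
E
```

```text
0.03906051897007713 30.732400165870786 [ 0.15559133  0.55057214 -1.19978711]
pos [0.4467 0.12   0.1911] yaw 72.0 tilt [-0.007  0.003 -1.   ] q6 -1.15 -> slide [0.0684 0.1528 0.0011] spin -0.0
```

>>> arm_command:
  increments:
    - {"slide": [0.015, 0.035, 0], "spin": 0, "gripper": -0.3}
    - {"slide": [0.032, 0.07, 0], "spin": 0, "gripper": -0.3}
    - {"slide": [0.048, 0.105, 0], "spin": 0, "gripper": -0.3}
    - {"slide": [0.06, 0.135, 0], "spin": 0, "gripper": -0.3}
    - {"slide": [0.068, 0.153, 0], "spin": 0, "gripper": -0.3}
    - {"slide": [0.068, 0.153, 0], "spin": 0, "gripper": -0.3}
    - {"slide": [0.068, 0.153, 0], "spin": 0, "gripper": -0.3}
    - {"slide": [0.068, 0.153, 0], "spin": 0, "gripper": -0.3}

```text
t: 17.82
tool_pos: [0.4268, 0.2856, 0.1855]
tool_rot: [-0.492, -3.1, 0.004]
contact_force: [0.3, -0.9, -1.7]
opening: 0.0395
grip_force: 30.9
```

```bash
cat > l.py <<'E'
from h import *
T=Cam("top","pics/topl.png");S=Cam("scene","pics/scl.png");o=status.get_obs();z0=o["tool_pos"][2]-.0893+.012;go((.429,.2865,.155),72)
eT=edges(T.im,25,70);eS=edges(S.im,25,70)
for zt in(z0-.003,z0,z0+.003):
    for cam,e in((T,eT),(S,eS)):
        c,m,cov=fitc(cam.plane(e,zt),(.430,.2875),(.060,),.006);print(round(zt,4),(c*1000).round(1),round(m*1000,2),cov)
for zt in(.057,.06): print("ring",fitc(T.plane(eT,zt),(.4303,.2876),(.052,.060)))
E
python3 l.py
```

```text
pos [0.4274 0.2853 0.1863] yaw 71.9 tilt [ 0.001 -0.001 -1.   ] q6 -0.81 -> slide [-0.0012  0.0017  0.0313] spin -0.1
0.106 [426.4 289.3] 0.6 [174]
0.106 [429.  292.2] 0.87 [55]
0.109 [426.3 288.5] 0.63 [173]
0.109 [426.  285.7] 0.78 [53]
0.112 [426.3 287.7] 0.67 [172]
0.112 [423.9 284.7] 0.69 [48]
ring (array([0.43054435, 0.28830077]), np.float64(0.0007654679133594418), [46, 135])
ring (array([0.43039822, 0.2877822 ]), np.float64(0.0007817870241146346), [50, 134])
```

>>> arm_command:
  increments:
    - {"slide": [-0.0035, 0.0006, 0.01], "spin": 0, "gripper": -0.3}
    - {"slide": [-0.0035, 0.0006, 0.02], "spin": 0, "gripper": -0.3}
    - {"slide": [-0.0035, 0.0006, 0.027], "spin": 0, "gripper": -0.3}
    - {"slide": [-0.0035, 0.0006, 0.03], "spin": 0, "gripper": -0.3}
    - {"slide": [-0.0035, 0.0006, 0.03], "spin": 0, "gripper": -0.3}
    - {"slide": [-0.0035, 0.0006, 0.03], "spin": 0, "gripper": -0.3}

```text
t: 18.42
tool_pos: [0.431, 0.2858, 0.1569]
tool_rot: [-0.492, -3.102, 0.001]
contact_force: [0.5, -0.4, -0.4]
opening: 0.039
grip_force: 30.9
```

```bash
python3 l.py; python3 - <<'E'
import cv2,numpy as np
a=cv2.imread("pics/topl.png")[220:340,110:240];b=cv2.imread("pics/scl.png")[150:270,160:290]
cv2.imwrite("pics/l1.png",np.hstack([cv2.resize(a,None,fx=3,fy=3),cv2.resize(b,None,fx=3,fy=3)]))
E
```

```text
pos [0.4314 0.2861 0.1578] yaw 72.0 tilt [-0.001  0.    -1.   ] q6 -0.81 -> slide [ 0.0024 -0.0003  0.0028] spin -0.0
0.0775 [431.3 283. ] 0.82 [133]
0.0775 [433.8 296.4] 0.84 [62]
0.0805 [431.1 282.3] 0.78 [132]
0.0805 [430.6 290.6] 0.87 [67]
0.0835 [430.5 287.9] 0.62 [144]
0.0835 [428. 284.] 0.84 [65]
ring (array([0.42831769, 0.28745323]), np.float64(0.0007315323329747676), [53, 115])
ring (array([0.42842176, 0.28668807]), np.float64(0.0007335477411513242), [53, 115])
```

View pics/l1.png

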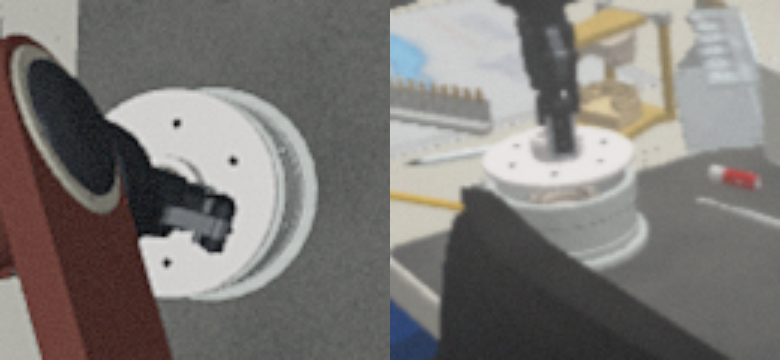

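```bash
cat > l2.py <<'E'
from h import *
T=Cam("top");o=status.get_obs();z0=o["tool_pos"][2]-.0893+.012;print(o["tool_pos"],o["contact_force"])
g=cv2.cvtColor(T.im,cv2.COLOR_BGR2GRAY);R=g[225:335,130:225];print(np.percentile(R,[50,75,90,97]))
m=((g>198)*255).astype(np.uint8);m[:, :130]=0;m[:,225:]=0;m[:225]=0;m[335:]=0
c=max(cv2.findContours(m,0,1)[0],key=cv2.contourArea)[:,0].astype(float)
for zt in(z0-.002,z0,z0+.002): print(round(zt,4),fitc(T.plane(c,zt),(.4305,.287),(.0597,),.004))
E
python3 l2.py
```

```text
[0.4313964  0.28614108 0.15795746] [ 1.21689973  0.07311649 -1.63812707]
[100. 168. 209. 212.]
0.0787 (array([0.43072587, 0.29066442]), np.float64(0.0007223998229106661), [106])
0.0807 (array([0.43077805, 0.29019101]), np.float64(0.0007362431482388581), [103])
0.0827 (array([0.43068797, 0.28968163]), np.float64(0.0007534884602713449), [100])
```

```bash
cat > dots.py <<'E'
from h import *
T=Cam("top");o=status.get_obs()
def dot(im,p):
    g=cv2.cvtColor(im,cv2.COLOR_BGR2GRAY).astype(float);x,y=int(round(p[0])),int(round(p[1]));W=g[y-3:y+4,x-3:x+4];w=np.clip(np.median(W)-12-W,0,None)
    yy,xx=np.mgrid[y-3:y+4,x-3:x+4];return (xx*w).sum()/w.sum(),(yy*w).sum()/w.sum()
I=cv2.imread("pics/top0.png");A=np.array([dot(I,p) for p in[(269.7,253.8),(288.2,265.6),(268.2,297.4)]])
B=np.array([dot(T.im,p) for p in[(168.7,261),(187.7,273.3),(165.7,307.7)]]);print(A.round(1).tolist(),B.round(1).tolist())
a=T.plane(A,.012)
for dz in(-.002,0,.002):
    b=T.plane(B,o["tool_pos"][2]-.0893+.012+dz);print(dz,((b-a+[.4452,.1205])*1000).round(1).tolist(),((b-a).mean(0)*1000+[445.2,120.5]).round(1))
E
python3 dots.py
```

```text
[[269.4, 253.7], [287.7, 265.2], [267.7, 297.0]] [[167.8, 260.3], [187.0, 272.8], [164.6, 306.7]]
-0.002 [[431.4, 289.1], [431.1, 289.2], [431.3, 290.2]] [431.3 289.5]
0 [[431.3, 288.5], [431.1, 288.6], [431.4, 289.5]] [431.3 288.9]
0.002 [[431.2, 287.8], [431.1, 288.0], [431.5, 288.8]] [431.3 288.2]
```

>>> arm_command:
  increments:
    - {"slide": [0.0003, -0.0015, 0.002], "spin": 0, "gripper": -0.3}
    - {"slide": [0.0003, -0.0015, 0.005], "spin": 0, "gripper": -0.3}
    - {"slide": [0.0003, -0.0015, 0.008], "spin": 0, "gripper": -0.3}
    - {"slide": [0.0003, -0.0015, 0.011], "spin": 0, "gripper": -0.3}
    - {"slide": [0.0003, -0.0015, 0.0125], "spin": 0, "gripper": -0.3}
    - {"slide": [0.0003, -0.0015, 0.0125], "spin": 0, "gripper": -0.3}

```text
t: 19.12
tool_pos: [0.43, 0.2844, 0.1441]
tool_rot: [-0.492, -3.102, 0.001]
contact_force: [0.2, -0.1, -0.8]
opening: 0.0392
grip_force: 30.9
```

>>> arm_command:
  increments:
    - {"slide": [0, 0, 0.001], "spin": 0, "gripper": -0.3}
    - {"slide": [0, 0, 0.002], "spin": 0, "gripper": -0.3}
    - {"slide": [0, 0, 0.003], "spin": 0, "gripper": -0.3}
    - {"slide": [0, 0, 0.003], "spin": 0, "gripper": -0.3}

```text
t: 19.45
tool_pos: [0.4306, 0.2848, 0.1433]
tool_rot: [-0.492, -3.103, 0.0]
contact_force: [-3.8, -2.0, 6.4]
opening: 0.0389
grip_force: 31.6
```

>>> arm_command:
  increments:
    - {"slide": [0, 0, -0.001], "spin": 0, "gripper": 0}
    - {"slide": [0, 0, -0.001], "spin": 0, "gripper": 0.3}
    - {"slide": [0, 0, -0.001], "spin": 0, "gripper": 0.5}
    - {"slide": [0, 0, -0.001], "spin": 0, "gripper": 0.5}
    - {"slide": [0, 0, -0.02], "spin": 0, "gripper": 0.5}
    - {"slide": [0, 0, -0.05], "spin": 0, "gripper": 0.5}
    - {"slide": [0, 0, -0.08], "spin": 0, "gripper": 0.8}
    - {"slide": [0, 0, -0.08], "spin": 0, "gripper": 1}

```text
t: 20.12
tool_pos: [0.4332, 0.286, 0.2288]
tool_rot: [0.491, 3.093, 0.01]
contact_force: [0.8, 0.1, 1.3]
opening: 0.0848
grip_force: 0.0
```

```bash
python3 - <<'E'
from h import *
go((.5905,-.139,.2),72)
E
```

```text
pos [0.4332 0.286  0.2288] yaw 72.0 tilt [-0.008  0.008 -1.   ] q6 -0.82 -> slide [-0.2808 -0.3557  0.0284] spin -0.0
```

>>> arm_command:
  increments:
    - {"slide": [-0.281, -0.356, 0.02], "spin": 0, "gripper": 1}
    - {"slide": [-0.281, -0.356, 0.02], "spin": 0, "gripper": 1}
    - {"slide": [-0.281, -0.356, 0.02], "spin": 0, "gripper": 1}
    - {"slide": [-0.281, -0.356, 0.02], "spin": 0, "gripper": 1}
    - {"slide": [-0.281, -0.356, 0.02], "spin": 0, "gripper": 1}
    - {"slide": [-0.281, -0.356, 0.02], "spin": 0, "gripper": 1}
    - {"slide": [-0.281, -0.356, 0.02], "spin": 0, "gripper": 1}
    - {"slide": [-0.281, -0.356, 0.02], "spin": 0, "gripper": 1}

```text
t: 20.78
tool_pos: [0.5459, -0.0299, 0.2068]
tool_rot: [0.493, 3.103, 0.0]
contact_force: [0.5, -0.1, 0.5]
opening: 0.0857
grip_force: 0.0
```

```bash
python3 - <<'E'
from h import *
go((.591,-.1385,.2),72)
T=Cam("top");e=edges(T.im,25,70)
for zt in(.064,.066):print("lid",fitc(T.plane(e,zt),(.430,.287),(.0600,)))
for zt in(.082,.084):print("neck",fitc(T.plane(e,zt),(.430,.287),(.0155,.0205)))
c,m,cov=fitc(T.plane(e,.010),(.4299,.2865),(.066,),.003);print("flange",c)
E
```

```text
pos [ 0.5459 -0.0299  0.2068] yaw 72.0 tilt [-0.  0. -1.] q6 -1.45 -> slide [-0.0766 -0.0893  0.0068] spin -0.0
lid (array([0.43043599, 0.28796699]), np.float64(0.0005966826285049841), [242])
lid (array([0.43041483, 0.28731293]), np.float64(0.0005940842795949409), [243])
neck (array([0.43039475, 0.28823002]), np.float64(0.0005304463530265135), [63, 30])
neck (array([0.43041889, 0.28758925]), np.float64(0.0005513855906688036), [63, 31])
flange [0.43002015 0.28668636]
```

>>> arm_command:
  increments:
    - {"slide": [-0.0766, -0.0893, 0.03], "spin": 0, "gripper": 1}
    - {"slide": [-0.0766, -0.0893, 0.03], "spin": 0, "gripper": 1}
    - {"slide": [-0.0766, -0.0893, 0.03], "spin": 0, "gripper": 1}
    - {"slide": [-0.0766, -0.0893, 0.03], "spin": 0, "gripper": 1}
    - {"slide": [-0.0766, -0.0893, 0.03], "spin": 0, "gripper": 1}
    - {"slide": [-0.0766, -0.0893, 0.03], "spin": 0, "gripper": 1}
    - {"slide": [-0.0766, -0.0893, 0.03], "spin": 0, "gripper": 1}

```text
t: 21.42
tool_pos: [0.5907, -0.1355, 0.1773]
tool_rot: [-0.491, -3.103, -0.0]
contact_force: [0.5, 0.3, -0.0]
opening: 0.0854
grip_force: 0.0
```

```bash
python3 - <<'E'
from h import *
go((.591,-.1385,.098),72)
E
```

```text
pos [ 0.5907 -0.1355  0.1773] yaw 72.0 tilt [ 0.  0. -1.] q6 -1.61 -> slide [-0.0012 -0.0028  0.0793] spin 0.0
```

>>> arm_command:
  increments:
    - {"slide": [-0.001, -0.003, 0.03], "spin": 0, "gripper": 1}
    - {"slide": [-0.001, -0.003, 0.055], "spin": 0, "gripper": 1}
    - {"slide": [-0.001, -0.003, 0.075], "spin": 0, "gripper": 1}
    - {"slide": [-0.001, -0.003, 0.082], "spin": 0, "gripper": 1}
    - {"slide": [-0.001, -0.003, 0.082], "spin": 0, "gripper": 1}
    - {"slide": [-0.001, -0.003, 0.082], "spin": 0, "gripper": 1}

```text
t: 21.92
tool_pos: [0.5912, -0.1389, 0.0961]
tool_rot: [0.49, 3.102, -0.0]
contact_force: [0.3, 0.1, 0.3]
opening: 0.085
grip_force: 0.0
```

>>> arm_command:
  increments:
    - {"slide": [0, 0, 0], "spin": 0, "gripper": 0.5}
    - {"slide": [0, 0, 0], "spin": 0, "gripper": 0.2}
    - {"slide": [0, 0, 0], "spin": 0, "gripper": 0.2}
    - {"slide": [0, 0, 0], "spin": 0, "gripper": 0.2}
    - {"slide": [0, 0, 0], "spin": 0, "gripper": 0.2}
    - {"slide": [0, 0, 0], "spin": 0, "gripper": 0.2}
  newtons: 20

```text
t: 22.42
tool_pos: [0.5921, -0.1399, 0.0975]
tool_rot: [0.492, 3.1, -0.0]
contact_force: [-0.9, 1.7, 7.2]
opening: 0.0581
grip_force: 21.1
```

>>> arm_command:
  increments:
    - {"slide": [0, 0, -0.01], "spin": 0, "gripper": 0.2}
    - {"slide": [0, 0, -0.03], "spin": 0, "gripper": 0.2}
    - {"slide": [0, 0, -0.06], "spin": 0, "gripper": 0.2}
    - {"slide": [0, 0, -0.09], "spin": 0, "gripper": 0.2}
    - {"slide": [0, 0, -0.115], "spin": 0, "gripper": 0.2}
    - {"slide": [0, 0, -0.115], "spin": 0, "gripper": 0.2}
    - {"slide": [0, 0, -0.115], "spin": 0, "gripper": 0.2}

```text
t: 23.0
tool_pos: [0.5919, -0.1401, 0.2133]
tool_rot: [0.492, 3.098, -0.002]
contact_force: [0.7, 0.0, -1.8]
opening: 0.0581
grip_force: 21.7
```

```bash
python3 - <<'E'
from h import *
o=status.get_obs();print(o["opening"],o["grip_force"])
go((.430,.2855,.21),72)
S=Cam("scene");m,c,st=comp(S.im,(378,220),150);b=S.im[170:270,350:450];cv2.imwrite("pics/f1.png",cv2.resize(b,None,fx=4,fy=4))
g=S.im[180:270,340:440].min(2);mm=(g>165).astype(np.uint8);n,l,s,_=cv2.connectedComponentsWithStats(mm);print(s[1:][s[1:,4]>60].tolist())
for z in (.05,.0): print(S.proj([.5915,-.139,o["tool_pos"][2]-.0975+z]))
E
```

```text
0.058057234855997716 21.682687052998517
pos [ 0.5919 -0.1401  0.2133] yaw 72.0 tilt [-0.005 -0.    -1.   ] q6 -1.61 -> slide [0.2857 0.3546 0.0017] spin -0.0
[[0, 0, 31, 12, 183], [65, 1, 35, 40, 347], [35, 20, 17, 13, 133], [6, 44, 94, 46, 848]]
[[390.12716953 205.84273144]]
[[389.07970093 228.64355619]]
```

>>> arm_command:
  increments:
    - {"slide": [0.02, 0.025, 0], "spin": 0, "gripper": 0.2}
    - {"slide": [0.042, 0.052, 0], "spin": 0, "gripper": 0.2}
    - {"slide": [0.065, 0.08, 0], "spin": 0, "gripper": 0.2}
    - {"slide": [0.088, 0.108, 0], "spin": 0, "gripper": 0.2}
    - {"slide": [0.11, 0.136, 0], "spin": 0, "gripper": 0.2}
    - {"slide": [0.132, 0.164, 0], "spin": 0, "gripper": 0.2}
    - {"slide": [0.155, 0.192, 0], "spin": 0, "gripper": 0.2}
    - {"slide": [0.178, 0.22, 0], "spin": 0, "gripper": 0.2}

```text
t: 23.72
tool_pos: [0.4876, 0.1259, 0.208]
tool_rot: [-0.492, -3.099, 0.002]
contact_force: [-0.6, 0.2, -0.9]
opening: 0.0578
grip_force: 21.7
```

>>> arm_command:
  increments:
    - {"slide": [0.022, 0.027, 0], "spin": 0, "gripper": 0.2}
    - {"slide": [0.044, 0.055, 0], "spin": 0, "gripper": 0.2}
    - {"slide": [0.065, 0.082, 0], "spin": 0, "gripper": 0.2}
    - {"slide": [0.085, 0.107, 0], "spin": 0, "gripper": 0.2}
    - {"slide": [0.098, 0.124, 0], "spin": 0, "gripper": 0.2}
    - {"slide": [0.107, 0.1345, 0], "spin": 0, "gripper": 0.2}
    - {"slide": [0.1075, 0.1345, 0], "spin": 0, "gripper": 0.2}
    - {"slide": [0.1075, 0.1345, 0], "spin": 0, "gripper": 0.2}

```text
t: 24.38
tool_pos: [0.428, 0.2858, 0.2083]
tool_rot: [-0.489, -3.101, 0.004]
contact_force: [-0.2, -0.5, -1.1]
opening: 0.0578
grip_force: 21.7
```

>>> arm_command:
  increments:
    - {"slide": [0, 0, 0.005], "spin": 0, "gripper": 0.2}
    - {"slide": [0, 0, 0.01], "spin": 0, "gripper": 0.2}
    - {"slide": [0, 0, 0.015], "spin": 0, "gripper": 0.2}
    - {"slide": [0, 0, 0.015], "spin": 0, "gripper": 0.2}
    - {"slide": [0, 0, 0.015], "spin": 0, "gripper": 0.2}

```text
t: 24.8
tool_pos: [0.429, 0.2852, 0.1944]
tool_rot: [-0.494, -3.101, 0.001]
contact_force: [0.1, 0.3, -0.3]
opening: 0.0579
grip_force: 21.7
```

```bash
cat > f.py <<'E'
from h import *
o=status.get_obs();print(o["opening"],o["grip_force"],o["contact_force"])
go((.430,.2855,.19),72)
T=Cam("top","pics/topf.png");S=Cam("scene","pics/scf.png");e=edges(T.im,25,70);eS=edges(S.im,25,70)
z0=o["tool_pos"][2]-.0975+.05
for zt in(z0-.003,z0,z0+.003):
    print("funnel",round(zt,3),[(lambda r:((r[0]*1000).round(1),round(r[1]*1000,2),r[2]))(fitc(c.plane(q,zt),(.430,.287),(.029,),.006)) for c,q in((T,e),(S,eS))])
print("lid",fitc(T.plane(e,.066),(.4304,.2873),(.0600,)))
a=T.im[230:340,120:240];b=S.im[150:260,160:280]
cv2.imwrite("pics/f2.png",np.hstack([cv2.resize(a,None,fx=3.3,fy=3.3),cv2.resize(b,None,fx=3.3,fy=3.3)]))
E
python3 f.py
```

```text
0.057891807174196626 21.730011385589023 [ 0.08969191  0.34169091 -0.3375406 ]
pos [0.429  0.2852 0.1944] yaw 71.9 tilt [ 0.001 -0.001 -1.   ] q6 -0.81 -> slide [-0.0009  0.0006  0.0044] spin -0.1
funnel 0.144 [(array([429.6, 284.7]), np.float64(0.73), [81]), (array([431.7, 287.3]), np.float64(0.77), [14])]
funnel 0.147 [(array([429.6, 283.6]), np.float64(0.73), [81]), (array([428.2, 287.9]), np.float64(0.77), [17])]
funnel 0.15 [(array([431.1, 286.5]), np.float64(0.86), [73]), (array([429. , 284.8]), np.float64(0.72), [13])]
lid (array([0.43042198, 0.2873781 ]), np.float64(0.0006425417185977993), [200])
```

View pics/f2.png

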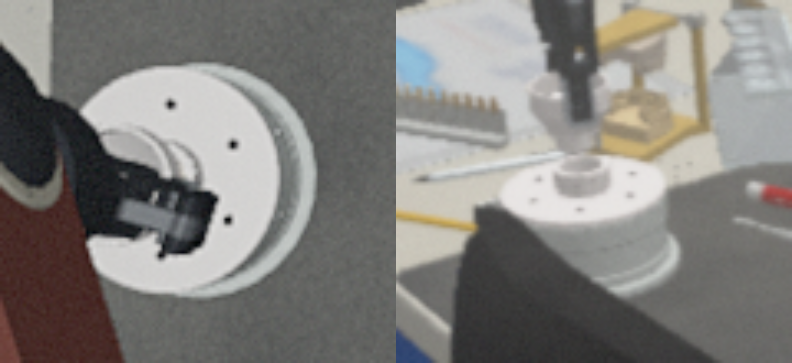

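>>> arm_command:
  increments:
    - {"slide": [-0.0016, 0.0, 0.0], "spin": 0, "gripper": 0.2}
    - {"slide": [-0.0016, 0.0, 0.004], "spin": 0, "gripper": 0.2}
    - {"slide": [-0.0016, 0.0, 0.008], "spin": 0, "gripper": 0.2}
    - {"slide": [-0.0016, 0.0, 0.009], "spin": 0, "gripper": 0.2}
    - {"slide": [-0.0016, 0.0, 0.009], "spin": 0, "gripper": 0.2}

```text
t: 25.32
tool_pos: [0.4302, 0.2852, 0.1854]
tool_rot: [-0.492, -3.102, 0.001]
contact_force: [-0.3, 0.5, -1.0]
opening: 0.058
grip_force: 21.7
```

```bash
python3 - <<'E'
from h import *
S=Cam("scene");go((.4306,.2848,.1675),72)
o=status.get_obs();z=o["tool_pos"][2]-.0975
print("pred neck L/R",[S.proj([.4304+a*.0205*.744,.2875-a*.0205*.668,.084])[0].round(1).tolist() for a in(-1,1)],"spout collar L/R",[S.proj([.4304+a*.0195*.744,.2875-a*.0195*.668,z+.014])[0].round(1).tolist() for a in(-1,1)],"rim",[S.proj([.4304+a*.029*.744,.2875-a*.029*.668,z+.05])[0].round(1).tolist() for a in(-1,1)])
g=S.im.min(2)
for r in range(178,208,3): print(r,g[r,196:232].tolist())
E
```

```text
pos [0.4304 0.2853 0.1858] yaw 72.0 tilt [ 0.001 -0.001 -1.   ] q6 -0.81 -> slide [-0.0004 -0.0004  0.0183] spin -0.0
pred neck L/R [[207.6, 199.9], [224.4, 200.0]] spout collar L/R [[207.2, 192.9], [223.2, 193.0]] rim [[201.5, 178.8], [225.7, 179.0]]
178 [205, 205, 205, 206, 205, 213, 201, 186, 179, 175, 175, 173, 170, 169, 149, 127, 109, 86, 71, 74, 74, 73, 77, 109, 139, 149, 151, 156, 201, 195, 150, 128, 130, 132, 124, 121]
181 [206, 202, 203, 202, 191, 188, 192, 185, 176, 176, 176, 177, 176, 174, 167, 149, 118, 93, 75, 74, 76, 75, 78, 105, 149, 182, 193, 185, 171, 156, 135, 131, 135, 132, 126, 119]
184 [202, 206, 204, 204, 202, 179, 152, 152, 152, 153, 153, 158, 166, 164, 159, 144, 125, 108, 78, 72, 74, 73, 77, 92, 122, 160, 175, 174, 172, 164, 158, 158, 161, 162, 164, 165]
187 [203, 203, 205, 204, 202, 181, 158, 150, 153, 152, 151, 154, 153, 155, 152, 141, 128, 111, 87, 77, 80, 80, 74, 78, 114, 153, 169, 161, 137, 130, 130, 135, 136, 146, 157, 159]
190 [190, 191, 190, 194, 189, 192, 201, 184, 158, 148, 148, 146, 147, 149, 149, 139, 131, 124, 110, 98, 101, 111, 118, 119, 128, 136
[... 276 characters left out ...]
 190, 184, 195, 212, 215, 201, 171, 154, 154, 154, 156, 158, 164, 169, 169, 170, 170, 153, 126, 117, 121, 114, 113, 116, 123, 124, 122, 120, 121]
199 [204, 194, 189, 183, 179, 179, 182, 178, 189, 203, 210, 217, 218, 209, 178, 156, 150, 154, 153, 154, 154, 156, 155, 150, 151, 168, 208, 224, 220, 222, 226, 227, 228, 226, 226, 223]
202 [201, 217, 223, 227, 228, 226, 225, 226, 227, 228, 227, 204, 186, 203, 213, 209, 204, 195, 191, 187, 193, 202, 204, 200, 196, 192, 191, 183, 189, 217, 227, 228, 228, 227, 203, 173]
205 [227, 228, 228, 227, 228, 223, 217, 214, 222, 227, 227, 207, 173, 156, 156, 157, 159, 157, 155, 158, 163, 166, 166, 166, 166, 173, 171, 172, 186, 213, 226, 228, 227, 228, 228, 228]
```

>>> arm_command:
  increments:
    - {"slide": [-0.0006, -0.0005, 0.002], "spin": 0, "gripper": 0.2}
    - {"slide": [-0.0006, -0.0005, 0.004], "spin": 0, "gripper": 0.2}
    - {"slide": [-0.0006, -0.0005, 0.006], "spin": 0, "gripper": 0.2}
    - {"slide": [-0.0006, -0.0005, 0.008], "spin": 0, "gripper": 0.2}
    - {"slide": [-0.0006, -0.0005, 0.009], "spin": 0, "gripper": 0.2}
    - {"slide": [-0.0006, -0.0005, 0.009], "spin": 0, "gripper": 0.2}

```text
t: 25.87
tool_pos: [0.4308, 0.2846, 0.1768]
tool_rot: [-0.492, -3.102, 0.001]
contact_force: [-0.7, 0.1, 0.3]
opening: 0.0579
grip_force: 21.7
```

Bottom about 79 mm, inside the neck with no force; continue down.

>>> arm_command:
  increments:
    - {"slide": [0, 0, 0.002], "spin": 0, "gripper": 0.2}
    - {"slide": [0, 0, 0.004], "spin": 0, "gripper": 0.2}
    - {"slide": [0, 0, 0.006], "spin": 0, "gripper": 0.2}
    - {"slide": [0, 0, 0.0075], "spin": 0, "gripper": 0.2}
    - {"slide": [0, 0, 0.0075], "spin": 0, "gripper": 0.2}

```text
t: 26.28
tool_pos: [0.4308, 0.2846, 0.1692]
tool_rot: [-0.492, -3.102, 0.001]
contact_force: [0.8, 0.2, -0.7]
opening: 0.0576
grip_force: 21.7
```

>>> arm_command:
  increments:
    - {"slide": [0, 0, 0.001], "spin": 0, "gripper": 0.2}
    - {"slide": [0, 0, 0.002], "spin": 0, "gripper": 0.2}
    - {"slide": [0, 0, 0.003], "spin": 0, "gripper": 0.2}
    - {"slide": [0, 0, 0.003], "spin": 0, "gripper": 0.2}

```text
t: 26.62
tool_pos: [0.4312, 0.2848, 0.1676]
tool_rot: [0.492, 3.103, -0.0]
contact_force: [-2.2, -1.4, 4.2]
opening: 0.0579
grip_force: 22.0
```

>>> arm_command:
  increments:
    - {"slide": [0, 0, -0.001], "spin": 0, "gripper": 0.45}
    - {"slide": [0, 0, -0.001], "spin": 0, "gripper": 0.7}
    - {"slide": [0, 0, -0.001], "spin": 0, "gripper": 1}
    - {"slide": [0, 0, -0.001], "spin": 0, "gripper": 1}
    - {"slide": [0, 0, -0.03], "spin": 0, "gripper": 1}
    - {"slide": [0, 0, -0.065], "spin": 0, "gripper": 1}
    - {"slide": [0, 0, -0.1], "spin": 0, "gripper": 1}
    - {"slide": [0, 0, -0.1], "spin": 0, "gripper": 1}

```text
t: 27.28
tool_pos: [0.434, 0.2862, 0.2753]
tool_rot: [0.49, 3.092, 0.012]
contact_force: [1.1, -0.3, 1.8]
opening: 0.0856
grip_force: 0.0
```

>>> arm_command:
  increments:
    - {"slide": [-0.1, -0.15, -0.02], "spin": 0, "gripper": 1}
    - {"slide": [-0.1, -0.15, -0.02], "spin": 0, "gripper": 1}
    - {"slide": [-0.1, -0.15, -0.02], "spin": 0, "gripper": 1}
    - {"slide": [-0.1, -0.15, -0.02], "spin": 0, "gripper": 1}
    - {"slide": [-0.1, -0.15, -0.02], "spin": 0, "gripper": 1}
    - {"slide": [-0.1, -0.15, -0.02], "spin": 0, "gripper": 1}
    - {"slide": [-0.1, -0.15, -0.02], "spin": 0, "gripper": 1}
    - {"slide": [-0.1, -0.15, -0.02], "spin": 0, "gripper": 1}

```text
t: 27.95
tool_pos: [0.4794, 0.1117, 0.2863]
tool_rot: [-0.491, -3.102, -0.001]
contact_force: [-0.7, -0.0, 0.1]
opening: 0.086
grip_force: 0.0
```

```bash
python3 - <<'E'
from h import *
T=Cam("top","pics/topz.png");S=Cam("scene","pics/scz.png");e=edges(T.im,25,70);eS=edges(S.im,25,70);print(status.get_obs()["tool_pos"],status.get_obs()["t"])
p=lambda n,r:print(n,(r[0]*1000).round(1),round(r[1]*1000,2),r[2])
for z in(.117,.120,.123):
    p(f"funnel T {z}",fitc(T.plane(e,z),(.430,.287),(.029,)));p("funnel S",fitc(S.plane(eS,z),(.430,.287),(.029,)))
p("lid",fitc(T.plane(e,.066),(.430,.287),(.060,)));p("flange",fitc(T.plane(e,.010),(.430,.2867),(.066,),.003))
g=S.im.min(2)
for z in(.084,.103,.12): r=.0205 if z==.084 else .029; print(z,[S.proj([.4305+a*r*.744,.2875-a*r*.668,z])[0].round(1).tolist() for a in(-1,1)])
for r in range(184,206,3): print(r,g[r,196:232].tolist())
E
```

```text
[0.47928113 0.11222945 0.28627711] 28.05
funnel T 0.117 [430.7 285.4] 0.88 [9]
funnel S [434.  291.3] 0.67 [27]
funnel T 0.12 [430.3 287.2] 1.07 [11]
funnel S [430.1 284.9] 0.72 [29]
funnel T 0.123 [430.1 289.7] 0.94 [10]
funnel S [430.3 281.9] 0.69 [20]
lid [431.  286.9] 0.61 [74]
flange [430.4 286.6] 0.59 [88]
0.084 [[207.7, 199.9], [224.4, 200.0]]
0.103 [[203.3, 192.5], [227.1, 192.8]]
0.12 [[202.5, 186.0], [226.4, 186.1]]
184 [203, 204, 203, 202, 204, 204, 204, 208, 204, 195, 186, 177, 174, 173, 171, 169, 167, 162, 163, 159, 157, 157, 155, 158, 153, 152, 153, 153, 166, 192, 187, 162, 161, 165, 163, 164]
187 [204, 202, 205, 203, 203, 205, 210, 195, 176, 174, 175, 174, 173, 172, 171, 175, 175, 169, 168, 162, 159, 160, 159, 159, 154, 155, 159, 171, 187, 188, 169, 144, 140, 146, 154, 160]
190 [190, 190, 191, 190, 190, 188, 173, 156, 165, 172, 167, 178, 196, 208, 215, 219, 217, 214, 207, 194, 189, 187, 188, 185, 178, 174, 173, 173, 173, 169, 161, 137, 115, 113, 114, 115]
193 [192, 187, 191, 191, 190, 188, 177, 158, 153, 151, 152, 153, 153, 155, 154, 154, 156, 159, 160, 164, 164, 167, 167, 169, 172, 173, 174, 174, 172, 165, 148, 128, 120, 118, 119, 120]
196 [192, 195, 194, 192, 185, 172, 175, 187, 174, 154, 149, 152, 153, 155, 154, 154, 154, 155, 158, 161, 161, 162, 158, 154, 152, 149, 144, 142, 131, 119, 120, 125, 126, 121, 121, 122]
199 [205, 194, 187, 183, 176, 178, 181, 179, 186, 202, 208, 178, 151, 145, 147, 145, 146, 148, 145, 148, 144, 148, 143, 145, 140, 141, 153, 183, 207, 220, 226, 227, 228, 226, 226, 223]
202 [199, 217, 224, 226, 229, 227, 226, 224, 228, 227, 225, 204, 173, 175, 170, 167, 167, 168, 167, 169, 169, 179, 178, 184, 185, 178, 183, 180, 191, 218, 226, 228, 228, 224, 200, 173]
205 [227, 227, 228, 226, 226, 224, 217, 215, 222, 227, 226, 206, 172, 155, 154, 157, 158, 157, 157, 157, 162, 166, 166, 164, 167, 172, 171, 171, 185, 215, 226, 227, 227, 228, 227, 227]
```

>>> arm_command:
  increments:
    - {"slide": [0, 0, 0], "spin": 0, "gripper": 1}
    - {"slide": [0, 0, 0], "spin": 0, "gripper": 1}
    - {"slide": [0, 0, 0], "spin": 0, "gripper": 1}

```text
t: 28.3
tool_pos: [0.4795, 0.1118, 0.2866]
tool_rot: [-0.49, -3.103, 0.0]
contact_force: [0.8, -0.0, -0.4]
opening: 0.0858
grip_force: 0.0
```

```bash
python3 -c "
from station import order
print(order.finish_job())"
```

```text
the job is handed in; nothing more can be done
None
```

The jaw model, wide ring, lid and funnel are stacked on the base plate in the required order, and every position and height I measured was within tolerance; I handed the job in at 28 s, and no verdict came back.

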